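# Spring check on the bench tester

## Robot

A 6-joint arm with a two-finger parallel gripper is mounted at the origin on a cart in front of the work surface, level with it; the furniture and walls round the work are solid. World frame = base frame: x ahead of the robot, y to its left, z up, the work surface at z = 0. Lengths are in m, angles in rad, forces in N, time in s.
With the tool pointing down it reaches from about 0.3 to 0.85 m from the base axis. Payload 4.2 kg.
Tool frame: the origin (TCP) lies at the very end of the fingers, on their centre line; the grasp point (between the pads) lies 19 mm behind it; z points along the fingers, y is the line along which they close (so a half turn about z gives the same grasp; the last joint's range is limited). The gripper opens to 91 mm and grips with 3 to 60 N. Pads are 32 mm wide; open, the fingers measure 118 mm over their backs; the gripper's body (76 mm by 178 mm) begins 60 mm behind the grasp point.
Start: joints at [1.153, 0.32, 1.565, -0, 1.257, -0.02], TCP at [0.223, 0.53, 0.175] pointing down, gripper open.
Joint ranges: [-3.11, 3.11], [-0.84, 2.01], [0.21, 2.61], [-1.34, 4.49], [0.05, 2.63], [-2.56, 2.56]. Speed limits (rad/s): [2.57, 2.57, 3.14, 3.14, 3.14, 3.14].

## Interface

Orientations are given as a rotation vector (axis times angle).
In Python, from cell import status, viewer, workorder gives the robot as it stands.
- The arm moves only by the tool move_arm, never from a script. Its argument "deltas" is a list of rows, each a list of 7 numbers: the shift along the tool's x, y, z in mm, then the turn, a rotation vector about the tool's x, y, z in rad, then the finger opening in mm, from 0 to 91.2. A call has 1 to 12 rows; each row shifts and turns the commanded pose from where the row before left it, along the tool's axes as they then stand; what a row does not reach is not made up. A row lasts 1/8 s, in which the tool goes at most 62.5 mm and 10.7 degrees, less where a joint would pass 70% of its speed; a pose out of reach is approached as far as the arm can. A call is refused whole if a number of a shift passes 62.5 or a number of a turn 0.188, either way. A call with a gripper value outside its range is refused whole. The fingers move at their own pace and stop on an object; "newtons" is the grip in N (left out, the last holds). Time passes only in rows, so rows that do not move let the fingers close. It gives the time, the measured TCP pose, the force, the opening and the grip force at its end, in the units of the state.
- status.observe(): the state, without advancing time (a new reading comes with each control period).
- viewer.get_image(name): name is "scene" or "top" or "wrist"; returns a dict with "img" (420x560x3 uint8, red, green, blue), "vfov" (degrees; the focal length in pixels is half the picture's height over the tangent of half this angle, whatever the lens; pixels are square), "cx", "cy" (the principal point, pixels), "pose" (4x4, takes a point from camera to world coordinates). Camera axes: x right, y down, z forward; pixel columns grow to the right and rows downward; lengths in m; the calibration is good to about 2 mm. A picture is of the moment at which its call begins. There is no depth.
- workorder.sign_off(): hands the job in; it is judged then, once.
The state is a dict: "clock": time; "joints": joint angles; "qvel": joint speeds; "joint_efforts": joint torques, N m; "tool_pos": TCP position; "orientation": TCP orientation; "force": force on the tool from outside, world axes, zero at the start; "torque": the same for the moment, N m; "width": opening from 0.0 (shut) to 1.0 (fully open); "grasp_force": force on a finger pad.
Only numpy, scipy, OpenCV 4.12 (cv2) and the standard library are available. Lean on these libraries where they do the work, as an engineer would, in place of code of your own. Each camera call takes 0.05 s, during which the arm holds its last target. There are 200 camera calls.

## Task

Test the spring with the red end plates on the blue bench spring tester: lay it flat along the tester's bed, sliding the carriage back first if there is no room. Then push the carriage by its black grip until its white pointer stands at the red mark on the front edge, without going past it; the stiff carriage stays where you leave it. Finally slide the yellow tally until it points at the same place as the red needle that shows the force, let go, and leave the blue spring and the other things on the table alone.

Things in the scene. Friction and masses are not known exactly. Their poses are not given: they have to be found in the camera images.
- tester: Blue horizontal spring tester, fixed to the table; base 110 x 310 mm, 18 mm thick. Origin: on the table under the middle of the base. Its y axis runs along the tester towards the load head, x across it (away from the robot at yaw 0), z up. Bed, spring, carriage and load plate share the centre line x = 0.
- bed (a point): Middle of the bed's top, z = 34 mm: a flat aluminium strip 46 mm wide between two lips 5.5 mm higher. It is free from the carriage face (tester y = -90 mm + joint carriage) to the load plate's face (y = +60 mm at rest).
- load_face (a point): Middle of the load plate's pressing face (46 mm wide, z = 35 to 76 mm). Under load the plate gives up to 9 mm towards the tester's +y against a stiff spring, 1.2 N/mm.
- dial (a point): Middle of the white force dial on top of the blue load head (x -50 to +50, y 78 to 142 mm in the tester's frame, top at z = 74 mm).
- carriage (a joint): Steel carriage that slides along the bed towards the load plate: 0 m = fully back (150 mm between its face and the resting load plate), grows to 0.095 as it closes; gap in mm = 150 - value in mm. It resists with about 11 N of friction and stays where it is left, even against a compressed spring.
- carriage_grip (a point): Middle of the black grip block on top of the carriage, 30 mm behind its face: 24 mm long along the tester's y, 36 mm across, top at z = 108 mm (this point is at z = 95 mm). The jaw 6 mm in front of it is 76 mm high, so keep the fingertips above z = 78 mm; above that nothing stands near it.
- carriage_pointer (a point): Tip of the carriage's white pointer, level with its pressing face, at the front edge of the base.
- mark_clip: Small red clip, 10 x 12 x 14 mm, fixed on the front edge of the base, turned as the tester; it stands 29 mm above the table.
- mark (a point): Tip of the red mark on the clip; the carriage is at the mark when this and carriage_pointer have the same y in the tester's frame.
- red_spring: Test spring with red end plates, lying flat, about 170 g: guided steel coil 31 mm in diameter, 79 mm long, between square plates 36 x 36 x 8 mm, 95 mm long in all when free. Origin: on its underside at mid-length; x along the spring (either end may face either way). Grip it across the coil near the middle. Its +x end plate slides towards the other when pressed.
- red_spring_center (a point): On the spring's axis at the middle of its free length, fixed to its -x half, 18 mm above the underside. It stands at z = 52 mm when the spring lies on the bed.
- red_spring_squeeze (a joint): How far the red spring is compressed: 0 free, up to 0.031 m; 0.3 N/mm. It is damped and returns when released.
- blue_spring: A spring of the same shape and size with blue end plates, not to be tested. Origin and axes as for the red one.
- needle (a joint): Red needle on the dial: 0 with no load, grows by 8 m per metre of load plate travel (6.7 mm for each newton), up to about 55 mm here; moves by itself along the tester's +x (away from the robot).
- needle_tip (a point): Tip of the red needle, at y = 108 mm in the tester's frame, z = 77 mm; x = -32 mm + joint needle.
- tally (a joint): Yellow tally slider beside the needle, 0 to 0.064 m along the tester's +x, on the same scale as the needle: it agrees with the needle when both joints are equal. About 1.2 N of friction; it stays where it is left.
- tally_tip (a point): Tip of the tally's pointer, at y = 108 mm in the tester's frame, z = 77 mm; x = -32 mm + joint tally.
- tally_grip (a point): Middle of the tally's yellow grip, a 14 x 14 mm post from z = 80 to 106 mm above the table, at y = 124 mm in the tester's frame; this point is at z = 95 mm.
- glass_jar: Glass jar, 56 mm in diameter, 71 mm tall, bystander; origin under its middle. A tall desk lamp is fixed to the left of it (foot at about x 0.65, y 0.28 m, its arm and shade above and around it, where a wrist can hit them): swing the arm in from the left close to the robot base, not past the lamp.
- steel_block: Steel bench block, 66 x 66 x 19 mm, bystander; origin under its middle.
- hinged_tin: Closed green-blue tin, 64 x 97 x 23 mm, bystander; origin under its middle.
- marker: White and black marker pen, 135 mm long along its y, 17 mm thick, bystander; origin under its middle.
- chasing_hammer: Hammer with wooden handle, 212 mm long along its x, 71 mm over the head, bystander; origin under its middle.

How it is judged:
By the outcome, as a careful person would: the job done as asked, in the order asked, and still so for the second after the job is handed in, with the robot touching nothing.
It also fails if it takes over 70 s, if anything falls off the work surface, if the arm or the gripper's body presses on something with over 40 N, if the wrist force passes 120 N, or if a joint passes its speed limit or range.

## Working session

There is one attempt and no reset: what is moved stays moved. The work goes in short steps, Python scripts to look and compute and a tool call to move; the robot and the scene stay as the last step left them, time stands still between calls to the robot, and variables do not carry over. Pictures are saved under pics/ and viewed, at most 10 in all, crops included, and the job is handed in when it is done.

Besides the shell and the picture viewer there is one more tool, called as name(argument=value, ...) on one line, values as JSON. move_arm: Moves the arm, as the interface text tells. Its arguments: {"type":"object","properties":{"deltas":{"type":"array","items":{"type":"array","items":{"type":"number"}}},"newtons":{"type":"number"}},"required":["deltas"]}

```bash
mkdir -p pics; ls; cat > h.py <<'E'
import numpy as np, cv2
from cell import status, viewer, workorder
def grab(n, f):
    d=viewer.get_image(n); cv2.imwrite('pics/'+f+'.png', d['img'][:,:,::-1]); 
    np.savez('pics/'+f, **d); return d
def load(f): return dict(np.load('pics/'+f+'.npz'))
def ray(d,u,v):
    f=210/np.tan(np.radians(float(d['vfov']))/2)
    P=d['pose']; r=P[:3,:3]@np.array([(u-d['cx'])/f,(v-d['cy'])/f,1]); return P[:3,3],r
def onz(d,u,v,z):
    o,r=ray(d,u,v); return o+r*(z-o[2])/r[2]
def proj(d,p):
    f=210/np.tan(np.radians(float(d['vfov']))/2)
    P=d['pose']; q=P[:3,:3].T@(np.array(p)-P[:3,3]); return f*q[0]/q[2]+d['cx'],f*q[1]/q[2]+d['cy']
E
python3 - <<'E'
from h import *
s=status.observe(); print(s)
a=grab('top','top0'); b=grab('scene','scene0'); print(a['pose'],b['pose'])
cv2.imwrite('pics/t.png',cv2.resize(a['img'][:,:,::-1],(800,600))); cv2.imwrite('pics/s.png',cv2.resize(b['img'][:,:,::-1],(800,600)))
E
```

```text
pics
{'clock': 0.0, 'joints': array([ 1.15297944e+00,  3.20265219e-01,  1.56569748e+00,  2.83629624e-05,
        1.25741486e+00, -2.00336812e-02]), 'qvel': array([-5.59458660e-05,  1.72148681e-03, -1.93567918e-03, -5.19115879e-04,
        1.15338884e-04,  1.07571903e-03]), 'joint_efforts': array([-1.67810143e-03, -4.12464058e+01, -2.31978232e+01,  7.27093848e-02,
        4.57067729e-02, -1.20630962e-04]), 'tool_pos': array([0.22250728, 0.52955788, 0.17392852]), 'orientation': array([-6.20656471e-01, -3.07925016e+00,  2.72724971e-03]), 'force': array([ 0.2821808 , -0.3123045 , -0.39339174]), 'torque': array([ 0.00163126, -0.04908336,  0.06722827]), 'grasp_force': 0.0, 'width': 0.9998148856010194}
[[ 0.01264702 -0.9909561   0.13358918  0.45260486]
 [-0.99975724 -0.01494223 -0.01619251 -0.11302186]
 [ 0.01804218 -0.13335196 -0.9909045   1.19131503]
 [ 0.          0.          0.          1.        ]] [[ 0.54058329 -0.53753963  0.64716369  0.03354164]
 [-0.84128301 -0.34215512  0.41853646 -0.4894539 ]
 [-0.00354956 -0.77070164 -0.6371863   0.64441914]
 [ 0.          0.          0.          1.        ]]
```

View pics/t.png

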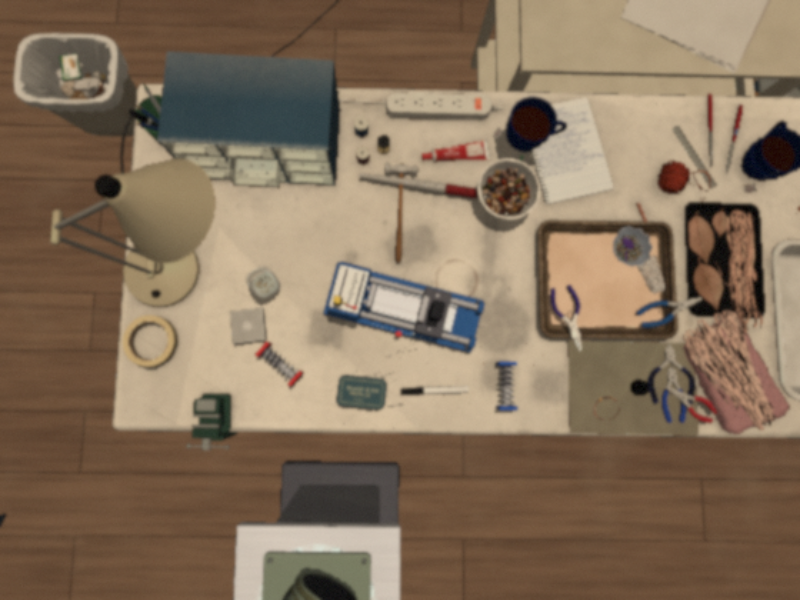

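View pics/s.png

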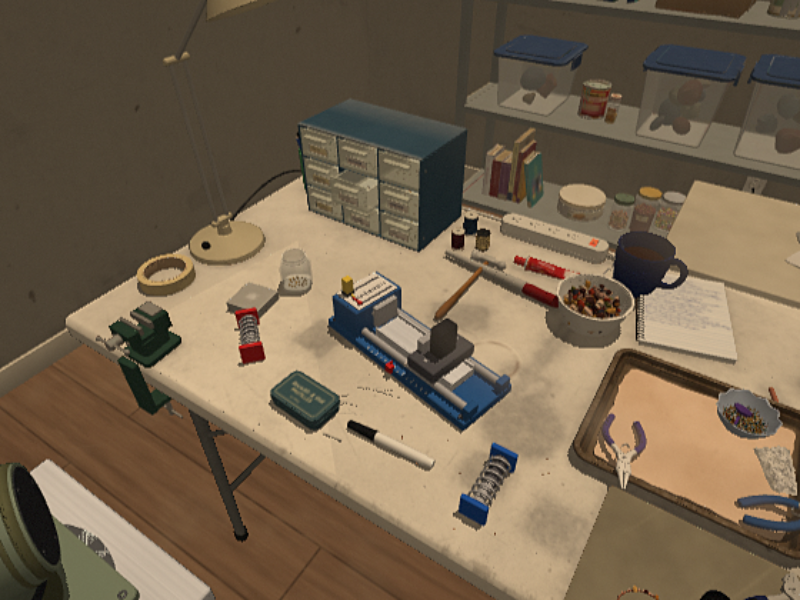

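The top view (800x600) shows the tester with its load head at left (350,285), carriage at (437,313), and the red clip at (398,334). The red spring lies at (280,364), the blue one at (506,387), the tin at (361,392) and the marker at (434,391). The carriage sits part-way closed.

```bash
python3 - <<'E'
from h import *
a=load('top0'); b=load('scene0'); print(a['vfov'],a['cx'],a['cy'],b['vfov'],b['cx'],b['cy'])
print('tcp',proj(a,[.2225,.53,.174]),'base',proj(a,[0,0,0]))
def blobs(d,lo,hi,inv=False,amin=12):
    h=cv2.cvtColor(d['img'],cv2.COLOR_RGB2HSV); m=cv2.inRange(h,lo,hi)
    if inv: m|=cv2.inRange(h,(0,lo[1],lo[2]),(8,255,255))
    n,l,s,c=cv2.connectedComponentsWithStats(m)
    return [(s[i,4],c[i].round(1),s[i,:4]) for i in range(1,n) if s[i,4]>=amin],l
for n,d in(('top',a),('scene',b)):
    print(n,'red'); 
    for x in blobs(d,(172,140,70),(180,255,255),True)[0]: print(x, onz(d,*x[1],.03).round(3))
    print('blue')
    bl,l=blobs(d,(105,120,50),(125,255,255),amin=40)
    for x in bl: print(x, onz(d,*x[1],.018).round(3))
    print('yellow')
    for x in blobs(d,(20,140,120),(33,255,255),amin=6)[0]: print(x, onz(d,*x[1],.1).round(3))
c=a['img'][170:260,215:350]; cv2.imwrite('pics/c.png',cv2.resize(c[:,:,::-1],None,fx=5.9,fy=5.9,interpolation=2))
E
```

```text
54.429853100659976 272.5662373558219 203.66531744872717 56.730821314241176 279.5048429853701 210.21029056134623
tcp (np.float64(-7.915188854285532), np.float64(353.2020526236673)) base (np.float64(221.3615905883513), np.float64(424.8581209335896))
top red
(np.int32(45), array([496.5,  77.8]), array([496,  67,   2,  24], dtype=int32)) [ 1.004 -0.805  0.03 ]
(np.int32(15), array([334.1,  72.5]), array([333,  70,   3,   6], dtype=int32)) [ 1.01  -0.312  0.03 ]
(np.int32(30), array([516.5,  82. ]), array([515,  75,   4,  15], dtype=int32)) [ 0.992 -0.865  0.03 ]
(np.int32(161), array([318. , 107.5]), array([305, 102,  34,  10], dtype=int32)) [ 0.899 -0.263  0.03 ]
(np.int32(18), array([298.5, 109. ]), array([296, 108,   6,   3], dtype=int32)) [ 0.894 -0.205  0.03 ]
(np.int32(288), array([472., 123.]), array([463, 114,  19,  20], dtype=int32)) [ 0.86  -0.722  0.03 ]
(np.int32(13), array([352.2, 126.6]), array([351, 125,   4,   5], dtype=int32)) [ 0.843 -0.364  0.03 ]
(np.int32(103), array([322.2, 133.3]), array([313, 130,  20,   8], dtype=int32)) [ 0.82  -0.276  0.03 ]
(np.int32(12), arra
[... 2300 characters left out ...]
.3]), array([233, 200,  47,  20], dtype=int32)) [ 0.628 -0.021  0.018]
(np.int32(182), array([244.2, 229.7]), array([230, 220,  27,  26], dtype=int32)) [ 0.563 -0.046  0.018]
(np.int32(426), array([333. , 275.5]), array([317, 263,  32,  32], dtype=int32)) [ 0.549 -0.289  0.018]
(np.int32(103), array([310.2, 283.2]), array([299, 274,  23,  19], dtype=int32)) [ 0.505 -0.259  0.018]
(np.int32(145), array([353.1, 317.9]), array([343, 310,  19,  21], dtype=int32)) [ 0.476 -0.368  0.018]
(np.int32(269), array([331. , 356.1]), array([321, 346,  21,  21], dtype=int32)) [ 0.383 -0.369  0.018]
yellow
(np.int32(22), array([242.5, 194.9]), array([239, 193,   8,   5], dtype=int32)) [ 0.587 -0.03   0.1  ]
```

View pics/c.png

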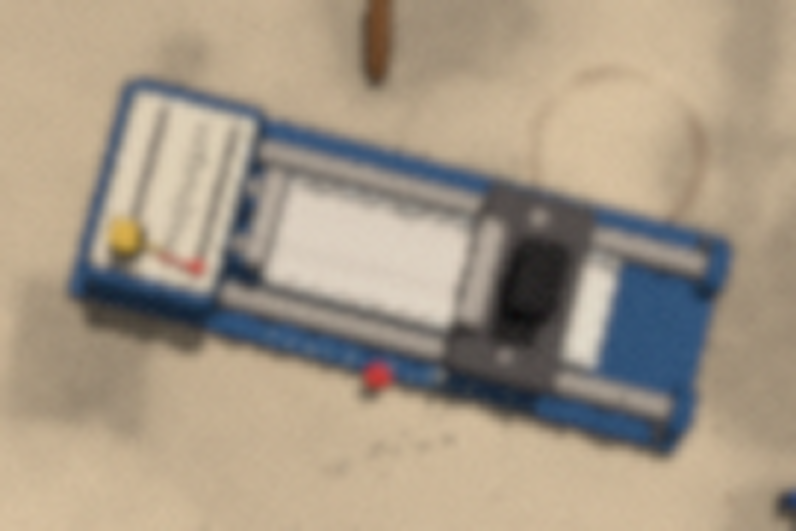

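The crop shows the tester at about -14° yaw, with the needle (195,265) and tally (125,238) both near zero. The carriage grip is at (535,280) and the mark clip at (377,375). The gap is roughly 95 mm, so the carriage has to go back first.

```bash
cat >> h.py <<'E'
from scipy.spatial.transform import Rotation as Ro
def go(p,phi=None):
    """turn about tool z (rad) to do first, then shift in tool axes (mm)"""
    s=status.observe(); R=Ro.from_rotvec(s['orientation']).as_matrix()
    ph=np.arctan2(R[1,1],R[0,1]); t=0
    if phi is not None:
        t=-(np.radians(phi)-ph); t=(t+np.pi)%(2*np.pi)-np.pi
        R=R@Ro.from_rotvec([0,0,t]).as_matrix()
    print('clock %.2f'%s['clock'],'tcp',s['tool_pos'].round(4),'phi %.2f'%np.degrees(ph),'tilt',R[:2,2].round(4),'turn %.4f'%t,'shift',(R.T@(np.array(p)-s['tool_pos'])*1000).round(1))
E
python3 - <<'E'
from h import *
a=load('top0')
c=lambda u,v,z: onz(a,215+u/5.9,170+v/5.9,z).round(4)
print('grip',c(535,280,.108),'tally',c(125,238,.106),'clip',c(377,375,.029))
e=[c(265,150,.05),c(705,262,.05),c(225,290,.05),c(670,405,.05)]
for i in(0,2): d=e[i]-e[i+1]; print(np.degrees(np.arctan2(d[1],d[0])))
print(c(285,225,.05),c(470,270,.06))
go([.40,.12,.33],75); go([.50,-.10,.33],75)
E
```

```text
grip [ 0.5628 -0.2196  0.108 ] tally [ 0.5795 -0.0338  0.106 ] clip [ 0.5238 -0.1511  0.029 ]
76.46319301068544
76.30176199587655
[ 0.5934 -0.1058  0.05  ] [ 0.572  -0.1935  0.06  ]
clock 0.10 tcp [0.2226 0.5297 0.174 ] phi 67.21 tilt [-0.0006 -0.0014] turn -0.1360 shift [-277.4 -350.  -155.5]
clock 0.10 tcp [0.2226 0.5297 0.174 ] phi 67.21 tilt [-0.0006 -0.0014] turn -0.1360 shift [-430.9 -536.6 -155.3]
```

move_arm(deltas=[[0,0,-30,0,0,-0.136,91],[-31,-39,-25,0,0,0,91],[-31,-39,-25,0,0,0,91],[-31,-39,-25,0,0,0,91],[-31,-39,-25,0,0,0,91],[-31,-39,-20,0,0,0,91],[-31,-39,0,0,0,0,91],[-31,-39,0,0,0,0,91],[-31,-39,0,0,0,0,91],[-29,-38,0,0,0,0,91],[0,0,0,0,0,0,91]])

```text
clock: 1.48
tool_pos: [0.4003, 0.1179, 0.3243]
orientation: [-0.418, -3.113, 0.001]
force: [0.2, 1.2, -1.9]
width: 0.998
grasp_force: 0.0
```

```bash
python3 - <<'E'
from h import *
go([.50,-.14,.33],76.4)
E
```

```text
clock 1.48 tcp [0.4003 0.1179 0.3243] phi 74.69 tilt [-0.0007 -0.0007] turn -0.0298 shift [-157.6 -227.3   -5.5]
```

move_arm(deltas=[[0,0,-5,0,0,-0.03,91],[-26,-38,0,0,0,0,91],[-26,-38,0,0,0,0,91],[-26,-38,0,0,0,0,91],[-26,-38,0,0,0,0,91],[-26,-38,0,0,0,0,91],[-27,-37,0,0,0,0,91],[0,0,0,0,0,0,91],[0,0,0,0,0,0,91]])

```text
clock: 2.6
tool_pos: [0.5004, -0.1351, 0.3297]
orientation: [-0.36, -3.12, -0.002]
force: [0.4, 0.0, 1.1]
width: 0.999
grasp_force: 0.0
```

```bash
python3 - <<'E'
from h import *
go([.50,-.14,.33],76.4)
d=grab('wrist','w1'); print(d['pose'].round(3),d['vfov'],d['cx'],d['cy'])
cv2.imwrite('pics/w1v.png',cv2.resize(d['img'][:,:,::-1],(800,600),interpolation=2))
E
```

```text
clock 2.60 tcp [ 0.5004 -0.1351  0.3297] phi 76.85 tilt [-0.0004  0.001 ] turn 0.0078 shift [-0.7 -4.9 -0.3]
[[ 0.228  0.944  0.239  0.432]
 [ 0.974 -0.221 -0.055 -0.12 ]
 [ 0.001  0.245 -0.969  0.539]
 [ 0.     0.     0.     1.   ]] 64.73325414053443 278.6965427528657 209.01749832871513
```

View pics/w1v.png

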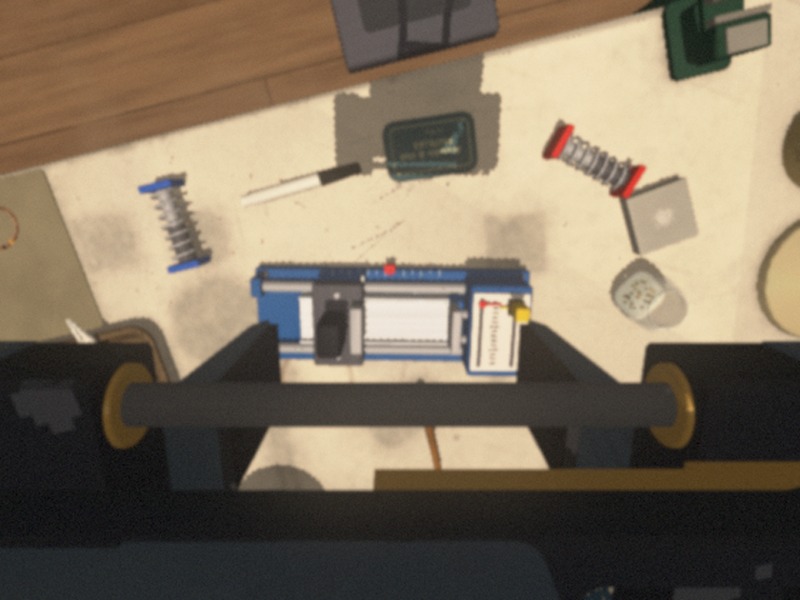

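The wrist view shows the carriage grip at (332,330), red clip at (390,269), tally at (521,313), needle at (485,304) and the white pointer near (350,277). The red spring is at (595,160), so all the parts can be measured from here.

```bash
python3 - <<'E'
from h import *
d=load('w1'); im=d['img']; h=cv2.cvtColor(im,cv2.COLOR_RGB2HSV)
sx=.7
def show(n,u,v,z): p=onz(d,u,v,z); print(n,round(u,1),round(v,1),p.round(4)); return p
m=cv2.inRange(h,(100,110,30),(128,255,255)); m[:180]=0; m[:,:170]=0; m[:,375:]=0; m[262:]=0
# long back/front edges of the base: top edge
us=np.arange(190,360,2); vs=[np.flatnonzero(m[:,u])[0] if m[:,u].any() else -1 for u in us]; print(vs)
ys=np.arange(188,250,3); print([ (np.flatnonzero(m[y])[0],np.flatnonzero(m[y])[-1]) if m[y].any() else None for y in ys])
def blob(lo,hi,box,n,z,red=False):
    k=cv2.inRange(h,lo,hi)
    if red: k|=cv2.inRange(h,(0,lo[1],lo[2]),(8,255,255))
    q=np.zeros_like(k); x0,y0,x1,y1=[int(t*sx) for t in box]; q[y0:y1,x0:x1]=k[y0:y1,x0:x1]
    y,x=np.nonzero(q); print(n,len(x),x.min(),x.max(),y.min(),y.max()); return show(n,x.mean(),y.mean(),z)
blob((172,120,70),(180,255,255),(375,255,405,280),'clip',.029,1)
t=blob((18,120,100),(33,255,255),(505,290,540,325),'tally',.1)
A=blob((172,120,70),(180,255,255),(535,110,575,170),'redA',.025,1)
B=blob((172,120,70),(180,255,255),(610,150,650,200),'redB',.025,1)
print((A+B)/2,np.linalg.norm(A-B),np.degrees(np.arctan2(*(B-A)[1::-1])))
c=im[180:270,170:380]; cv2.imwrite('pics/w1c.png',cv2.resize(c[:,:,::-1],(798,342),interpolation=2))
E
```

```text
[np.int64(190), np.int64(189), np.int64(189), np.int64(189), np.int64(189), np.int64(189), np.int64(190), np.int64(189), np.int64(190), np.int64(189), np.int64(190), np.int64(189), np.int64(190), np.int64(190), np.int64(190), np.int64(190), -1, -1, -1, -1, -1, -1, -1, -1, -1, -1, -1, -1, -1, -1, -1, -1, -1, np.int64(249), np.int64(249), np.int64(190), np.int64(249), np.int64(194), np.int64(190), -1, np.int64(249), np.int64(249), np.int64(249), -1, np.int64(191), np.int64(192), np.int64(250), np.int64(250), np.int64(192), np.int64(193), np.int64(192), np.int64(193), np.int64(250), -1, np.int64(191), np.int64(193), np.int64(194), np.int64(191), np.int64(250), -1, np.int64(191), np.int64(191), np.int64(191), np.int64(191), np.int64(191), np.int64(191), np.int64(191), np.int64(191), -1, -1, -1, -1, np.int64(202), np.int64(202), np.int64(202), np.int64(202), np.int64(202), np.int64(202), np.int64(202), np.int64(202), -1, np.int64(202), np.int64(202), np.int64(203), np.int64(202)]
[None, (np.int64(190), np.int64(324)), (np.int64(259), np.int64(323)), (np.int64(177), np.int64(180)), (np.int64(177), np.int64(181)), (np.int64(177), np.int64(366)), (np.int64(178), np.int64(208)), (np.int64(182), np.int64(207)), (np.int64(182), np.int64(207)), (np.int64(182), np.int64(207)), (np.int64(182), np.int64(207)), (np.int64(182), np.int64(208)), (np.int64(183), np.int64(208)), (np.int64(194), np.int64(208)), (np.int64(195), np.int64(208)), (np.int64(195), np.int64(208)), (np.int64(195), np.int64(208)), None, None, None, (np.int64(196), np.int64(213))]
clip 52 269 276 184 191
clip 272.4 187.6 [ 0.5221 -0.1504  0.029 ]
tally 150 353 370 212 224
tally 363.5 218.1 [ 0.5796 -0.0337  0.1   ]
redA 247 381 401 87 110
redA 391.0 98.9 [0.4333 0.0508 0.025 ]
redB 210 428 451 116 138
redB 440.9 127.7 [0.4915 0.1181 0.025 ]
[0.46238847 0.08446657 0.025     ] 0.08897326986474063 49.16019254037127
```

View pics/w1c.png

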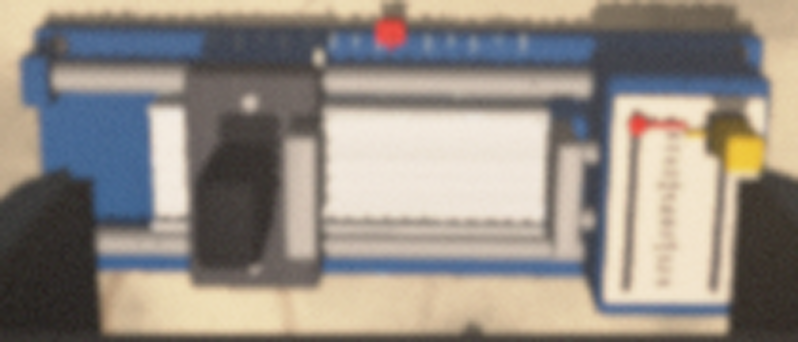

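The crop shows the base front edge running from (38,30) to (762,38), the pointer tip at (320,55), the clip at (391,33) and the dial.

```bash
cat >> h.py <<'E'
E
python3 - <<'E'
from h import *
d=load('w1'); c=lambda u,v,z: onz(d,170+u/3.8,180+v/3.8,z)
l=c(38,31,.018); r=c(762,38,.018); print(l,r,np.linalg.norm(r-l),np.degrees(np.arctan2(*(r-l)[1::-1])))
yaw=np.radians(-13.8); ex=np.array([np.cos(yaw),np.sin(yaw)]); ey=np.array([-np.sin(yaw),np.cos(yaw)])
O=(l+r)[:2]/2+.055*ex; print('O',O)
# dial/head top corners at z=.074
q=[c(610,80,.074),c(768,80,.074),c(602,312,.074),c(735,312,.074)]
T=lambda p:(np.array([(p[:2]-O)@ex,(p[:2]-O)@ey])*1000).round(1)
for p in q: print('head',T(p))
print('tally',T(onz(d,363.5,218.1,.1)),'tallytop',T(c(743,155,.106)),'clip',T(onz(d,272.4,187.6,.029)),'pointer',T(c(320,55,.025)),'needle',T(c(637,125,.077)))
print('grip top',T(c(227,223,.108)),'carr face top',T(c(322,200,.076)),'plate face',T(c(552,205,.076)), 'bed ends',T(c(150,150,.034)))
W=lambda x,y: O+x*ex/1000+y*ey/1000
np.savez('tester',O=O,ex=ex,ey=ey); print(W(0,-75),W(0,-120))
E
```

```text
[ 0.49133103 -0.29482697  0.018     ] [0.56356611 0.00096748 0.018     ] 0.3044868896210063 76.2765702854128
O [ 0.58086096 -0.16004908]
head [-49.  80.]
head [-49.7 139.9]
head [45.5 81.5]
head [ 44.9 134.3]
tally [-31.3 122.3] tallytop [-29.2 123.8] clip [-59.4  -4.5] pointer [-47.3 -33.3] needle [-32.3  90.6]
grip top [ -2.2 -61.4] carr face top [ -0.7 -29.3] plate face [ 0.3 59.7] bed ends [  -7.9 -103.9]
[ 0.56297095 -0.23288416] [ 0.55223694 -0.2765852 ]
```

```bash
cat >> h.py <<'E'
try:
    _t=np.load('tester.npz'); O,ex,ey=_t['O'],_t['ex'],_t['ey']
except Exception: pass
def W(x,y,z): return np.r_[O+x*ex/1000+y*ey/1000,z/1000]
def T(p): p=np.array(p); return np.r_[(p[:2]-O)@ex,(p[:2]-O)@ey,p[2]]*1000
E
python3 - <<'E'
from h import *
go(W(0,-61,82),76.2)
E
```

```text
clock 2.65 tcp [ 0.5003 -0.1349  0.33  ] phi 76.87 tilt [0.0001 0.0007] turn 0.0116 shift [-84.2 -66.3 247.9]
```

move_arm(deltas=[[-28,-22,30,0,0,0.012,80],[-28,-22,40,0,0,0,80],[-28,-22,45,0,0,0,80],[0,0,50,0,0,0,80],[0,0,45,0,0,0,80],[0,0,25,0,0,0,80],[0,0,13,0,0,0,80],[0,0,0,0,0,0,80],[0,0,0,0,0,0,80]], newtons=30)

```text
clock: 3.78
tool_pos: [0.5674, -0.2206, 0.0833]
orientation: [0.381, 3.116, -0.001]
force: [0.4, -0.1, -0.0]
width: 0.873
grasp_force: 0.0
```

```bash
python3 - <<'E'
from h import *
go(W(0,-61,82),76.2)
E
```

```text
clock 3.77 tcp [ 0.5674 -0.2206  0.0833] phi 76.07 tilt [ 0.0027 -0.001 ] turn -0.0023 shift [1.4 1.1 1.3]
```

Close the fingers, then slide the carriage back 45 mm.

move_arm(deltas=[[0,0,0,0,0,0,20],[0,0,0,0,0,0,20],[0,0,0,0,0,0,20],[0,0,0,0,0,0,20],[0,-6,0,0,0,0,20],[0,-9,0,0,0,0,20],[0,-9,0,0,0,0,20],[0,-9,0,0,0,0,20],[0,-7,0,0,0,0,20],[0,-5,0,0,0,0,20],[0,0,0,0,0,0,20],[0,0,0,0,0,0,20]])

```text
clock: 5.28
tool_pos: [0.5555, -0.2642, 0.0817]
orientation: [-0.382, -3.118, -0.0]
force: [-0.5, -0.6, -0.1]
width: 0.219
grasp_force: 0.0
```

```bash
python3 - <<'E'
from h import *
s=status.observe(); print(T(s['tool_pos']),s['width']*91.2,s['force']); go(W(0,-106,82),76.2)
E
```

```text
[   0.1861817  -107.15019242   81.71435057] 20.0051124613911 [-0.52788356 -0.64978506 -0.07593829]
clock 5.28 tcp [ 0.5555 -0.2642  0.0817] phi 76.04 tilt [0.     0.0002] turn -0.0028 shift [ 0.2  1.2 -0.3]
```

```bash
python3 - <<'E'
from h import *
a=grab('scene','s2'); d=grab('wrist','w2')
x=cv2.resize(a['img'][120:330,180:420],(560,490),interpolation=2); y=cv2.resize(d['img'][:260],(800,371))
cv2.imwrite('pics/v2.png',x[:,:,::-1]); cv2.imwrite('pics/v2w.png',y[:,:,::-1])
E
```

```text
(no output)
```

View pics/v2.png

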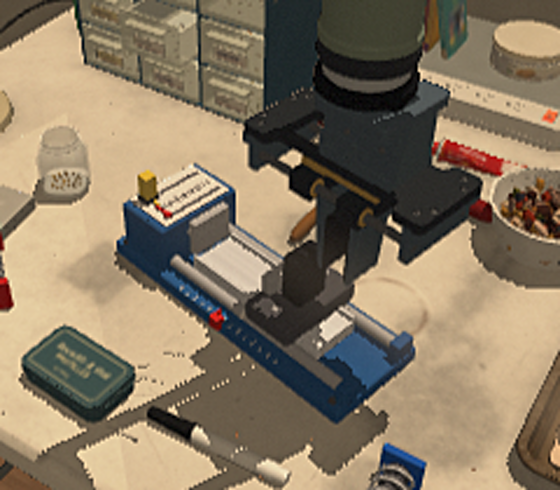

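```bash
python3 - <<'E'
from h import *
a=load('s2')
for y in(-107,-61): 
  for z in (82,108): u,v=proj(a,W(0,y,z)); print(y,z,(u-180)*560/240,(v-120)*490/210)
d=load('w2')
for y in(-107,-61):
    u,v=proj(d,W(0,y,108)); print(y,u*800/560,v*371/260)
s=status.observe();print(s['grasp_force'],s['width'])
E
```

```text
-107 82 340.5267493425026 297.5416692636075
-107 108 342.7380446310124 275.9054964928445
-61 82 301.91094780140776 271.23744741149426
-61 108 303.2508885297752 249.75432843929042
-107 399.0906544597871 353.5538655703321
-61 510.9490675469878 353.27332300658003
0.0 0.21932072600654154
```

View pics/v2w.png

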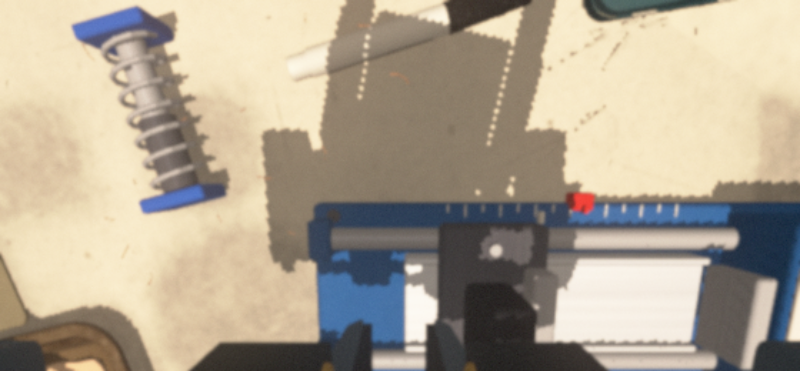

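```bash
python3 - <<'E'
from h import *
d=load('w2'); c=lambda u,v,z:T(onz(d,u*.7,v*260/371,z/1000)).round(1)
print('pointer',c(540,215,25),'clip',c(581,203,29),'blocktop near-left/right',c(467,285,108),c(530,285,108),'lower',c(467,285,95))
print('finger edges',[c(x,345,82) for x in (350,371,428,465)],'block r end',c(548,335,108))
s=grab('scene','s3'); x=s['img'][210:260,270:350]
cv2.imwrite('pics/v3.png',cv2.resize(x[:,:,::-1],(800,500),interpolation=2))
for y in(-107,-61): 
  for z in (82,108): u,v=proj(s,W(0,y,z)); print(y,z,(u-270)*10,(v-210)*10)
E
```

```text
pointer [-50.  -28.5  25. ] clip [-56.7  -7.9  29. ] blocktop near-left/right [-28.8 -80.  108. ] [-28.8 -55.1 108. ] lower [-25.9 -78.1  95. ]
finger edges [array([   5.6, -129.9,   82. ]), array([   5.6, -120.1,   82. ]), array([  5.7, -93.4,  82. ]), array([  5.8, -76.1,  82. ])] block r end [ -7.9 -46.4 108. ]
-107 82 559.4003543250113 375.1785825583178
-107 108 568.8773341329102 282.45212782647656
-61 82 393.9040620060331 262.44620319211833
-61 108 399.646665127608 170.37569331124473
```

View pics/v3.png

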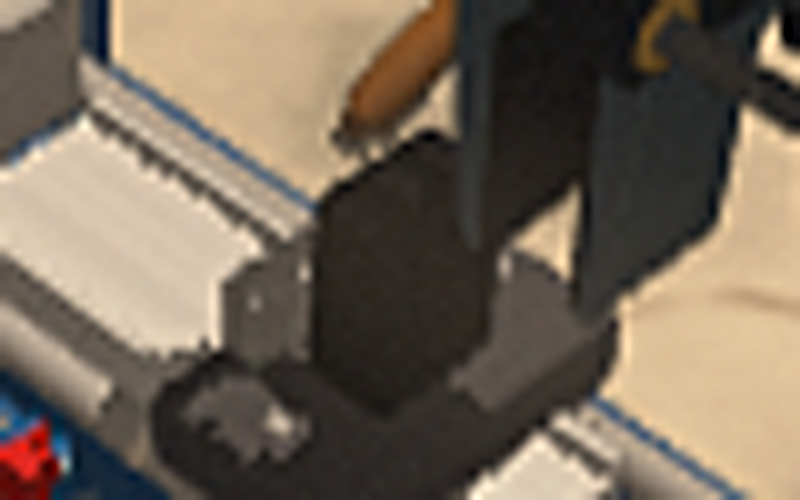

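The scene crop shows the closed fingers just behind the black grip (block about (400,280), fingers (470-600,250)). The carriage is essentially where it was. I'll lift clear and re-measure it numerically.

move_arm(deltas=[[0,0,-30,0,0,0,80],[0,0,-60,0,0,0,80],[0,0,-60,0,0,0,80],[0,31,-60,0,0,0,80],[30,31,-40,0,0,0,80],[30,31,0,0,0,0,80],[24,30,0,0,0,0,80],[0,0,0,0,0,0,80],[0,0,0,0,0,0,80]])

```text
clock: 6.55
tool_pos: [0.5033, -0.1272, 0.3273]
orientation: [0.381, 3.118, -0.001]
force: [0.4, -0.9, 0.4]
width: 0.875
grasp_force: 0.0
```

```bash
python3 - <<'E'
from h import *
go(W(0,-61,82),76.2); print(T(status.observe()['tool_pos']))
d=grab('wrist','w4'); x=d['img'][160:300,150:430]
cv2.imwrite('pics/v4.png',cv2.resize(x[:,:,::-1],(800,400),interpolation=2))
for p in [(0,-61,108),(-18,-73,108),(-18,-49,108),(-18,-49,78),(18,-49,108),(-59,-5,29),(0,60,76),(-55,-155,18),(-55,155,18),(0,-31,76)]:
    u,v=proj(d,W(*p)); print(p,round((u-150)*800/280),round((v-160)*400/140))
E
```

```text
clock 6.55 tcp [ 0.5033 -0.1272  0.3273] phi 76.05 tilt [ 0.0005 -0.0005] turn -0.0026 shift [-83.  -74.3 245.4]
[-83.11149508  13.36570613 327.34006443]
(0, -61, 108) 214 230
(-18, -73, 108) 187 194
(-18, -49, 108) 237 194
(-18, -49, 78) 245 176
(18, -49, 108) 240 265
(-59, -5, 29) 335 78
(0, 60, 76) 460 208
(-55, -155, 18) 66 82
(-55, 155, 18) 623 81
(0, -31, 76) 282 209
```

View pics/v4.png

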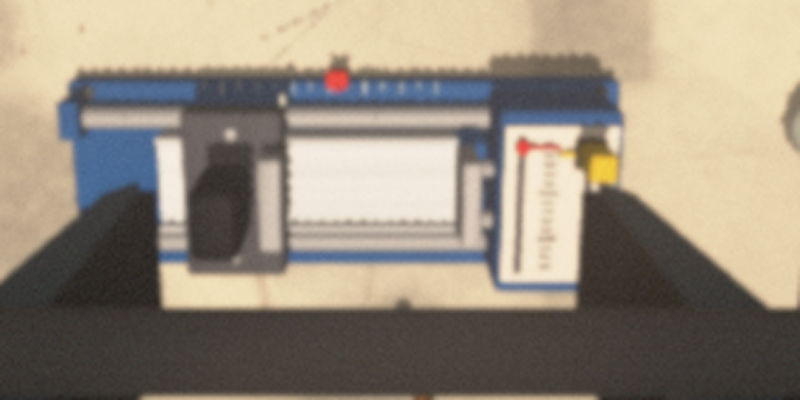

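The wrist crop agrees with my model: the pointer is at (283,99), the block top is around (215,225), and the carriage has not moved. I'll retry the grip and check each stage.

move_arm(deltas=[[-29,-25,30,0,0,0,80],[-29,-25,40,0,0,0,80],[-25,-24,45,0,0,0,80],[0,0,50,0,0,0,80],[0,0,45,0,0,0,80],[0,0,25,0,0,0,80],[0,0,11,0,0,0,80],[0,0,0,0,0,0,80],[0,0,0,0,0,0,20],[0,0,0,0,0,0,20],[0,0,0,0,0,0,20],[0,0,0,0,0,0,20]], newtons=30)

```text
clock: 8.1
tool_pos: [0.5659, -0.2188, 0.0816]
orientation: [0.382, 3.118, -0.0]
force: [0.4, 0.3, 0.3]
width: 0.469
grasp_force: 0.0
```

```bash
python3 - <<'E'
from h import *
s=status.observe(); print(T(s['tool_pos']),s['width']*91.2,s['grasp_force'],s['force'])
E
```

```text
[ -0.49324036 -60.63221917  81.64535526] 42.81305240028034 0.0 [0.38566773 0.2920391  0.25939297]
```

move_arm(deltas=[[0,0,0,0,0,0,15],[0,0,0,0,0,0,15],[0,0,0,0,0,0,15],[0,0,0,0,0,0,15]])

```text
clock: 8.6
tool_pos: [0.5657, -0.2188, 0.0812]
orientation: [-0.382, -3.118, -0.0]
force: [-0.2, 0.0, -0.5]
width: 0.165
grasp_force: 0.0
```

```bash
python3 - <<'E'
from h import *
s=status.observe(); print(T(s['tool_pos']),s['width']*91.2,s['grasp_force'],s['force'])
E
```

```text
[ -0.68184873 -60.68036425  81.19381633] 15.072719178578385 0.0 [-0.15068474  0.0228751  -0.51879081]
```

```bash
python3 - <<'E'
from h import *
d=load('w2'); s=status.observe()
for p in [(-16,-97,82),(0,-97,82),(16,-97,82),(-16,-97,108),(0,-97,108),(16,-97,108)]:
    u,v=proj(d,W(*p)); print(p,u*800/560,v*371/260)
a=load('s2')
for p in [(0,-97,82),(-16,-97,82),(16,-97,82),(0,-97,108),(16,-97,108),(-16,-97,108)]:
    u,v=proj(a,W(*p)); print(p,(u-270)*10,(v-210)*10)
b=grab('wrist','w5'); c=grab('scene','s5')
w=cv2.resize(b['img'][150:320,180:380],(470,400),interpolation=2); q=cv2.resize(c['img'][200:270,270:328],(330,400),interpolation=2)
cv2.imwrite('pics/v5.png',np.hstack([w,q])[:,:,::-1])
for p in [(0,-61,81),(0,-61,108)]:
    u,v=proj(b,W(*p)); print('w',p,(u-180)*2.35,(v-150)*2.353)
    u,v=proj(c,W(*p)); print('s',p,(u-270)*5.69+470,(v-200)*5.714)
E
```

```text
(-16, -97, 82) 420.82096003488004 300.10026258348796
(0, -97, 82) 420.5065172159953 333.4151041221226
(16, -97, 82) 420.20312863553926 365.5587622866705
(-16, -97, 108) 423.82071892809586 316.1903355325828
(0, -97, 108) 423.4049491999136 353.4928849574845
(16, -97, 108) 423.0056505799422 389.31765885793146
(0, -97, 82) 522.5104133339522 350.0499783803744
(-16, -97, 82) 469.76282220403164 388.58619364652753
(16, -97, 82) 574.1488434844865 312.3240914221276
(0, -97, 108) 531.1351505977171 257.4566031600142
(16, -97, 108) 583.7667327632113 219.93148243977288
(-16, -97, 108) 477.3487841552861 295.8050587984732
w (0, -61, 81) 231.8097132744931 199.29372087768377
s (0, -61, 81) 694.0083834580677 209.08257157948557
w (0, -61, 108) 231.78360851374336 234.04961975342752
s (0, -61, 108) 697.398952457609 154.49267115804525
```

View pics/v5.png

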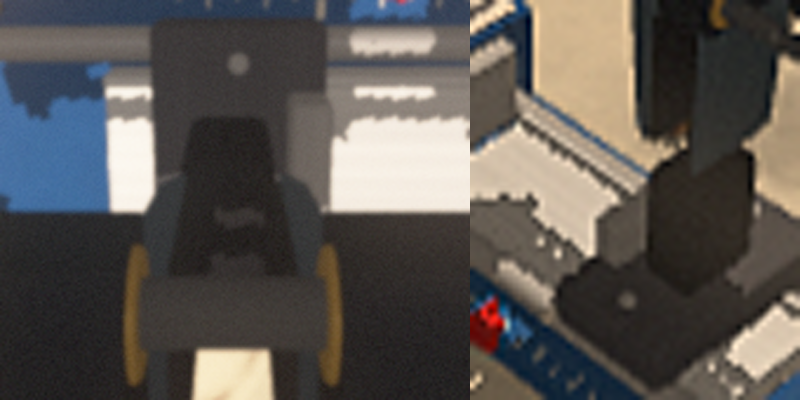

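The composite shows the fingers sitting above the black block, not beside it: tips at about (710,165) against a predicted (694,209). So either the real tips are higher than I assumed or the tester stands lower. I'll quantify this.

```bash
python3 - <<'E'
from h import *
b=load('w5'); c=load('s5'); s=status.observe()
def pr(p):
    u,v=proj(b,W(*p)); w=(round((u-180)*2.35),round((v-150)*2.353))
    u,v=proj(c,W(*p)); return w,(round((u-270)*5.69+470),round((v-200)*5.714))
print('finger near corners')
for z in (81,95,108,120,130):
    for y in(-82.5,-68.5,-53.5,-39.5): print(z,y,*pr((-16,y,z)))
print('block')
for z in (60,76,90,108):
    for p in((-18,-73),(-18,-49),(18,-49),(18,-73)): print(z,p,*pr((*p,z)))
print(s['joints'],s['joint_efforts'])
E
```

```text
finger near corners
81 -82.5 (154, 145) (707, 260)
81 -68.5 (205, 145) (679, 240)
81 -53.5 (259, 145) (649, 220)
81 -39.5 (309, 144) (622, 201)
95 -82.5 (149, 158) (709, 232)
95 -68.5 (203, 158) (681, 212)
95 -53.5 (260, 158) (650, 192)
95 -39.5 (314, 158) (623, 173)
108 -82.5 (144, 173) (711, 205)
108 -68.5 (201, 173) (682, 186)
108 -53.5 (262, 172) (652, 165)
108 -39.5 (319, 172) (624, 146)
120 -82.5 (138, 188) (713, 180)
120 -68.5 (199, 188) (683, 161)
120 -53.5 (264, 187) (653, 140)
120 -39.5 (325, 187) (625, 121)
130 -82.5 (133, 202) (714, 159)
130 -68.5 (197, 202) (685, 139)
130 -53.5 (266, 202) (654, 119)
130 -39.5 (331, 201) (625, 100)
block
60 (-18, -73) (192, 121) (682, 291)
60 (-18, -49) (271, 121) (635, 257)
60 (18, -49) (270, 232) (701, 211)
60 (18, -73) (194, 232) (748, 243)
76 (-18, -73) (189, 133) (684, 259)
76 (-18, -49) (274, 133) (636, 226)
76 (18, -49) (273, 252) (703, 180)
76 (18, -73) (191, 252) (750, 212)
90 (-18, -73) (187, 146) (685, 231)
90 (-18, -49) (277, 146) (637, 198)
90 (18, -49) (275, 271) (705, 152)
90 (18, -73) (189, 271) (753, 184)
108 (-18, -73) (182, 165) (687, 195)
108 (-18, -49) (281, 165) (639, 162)
108 (18, -49) (279, 300) (707, 116)
108 (18, -73) (185, 300) (756, 148)
[-3.88041485e-01  4.38640612e-01  1.62638480e+00  1.32927113e-04
  1.07663083e+00 -1.71513994e+00] [ 1.59922794e-03 -4.55139685e+01 -2.11665595e+01 -4.08165995e-02
  7.21876044e-02 -1.31576235e-05]
```

The tips must really be above 108 mm although the tool reports 81 mm. So the true fingertips sit at least 27 mm higher than the reported TCP. I'll open, lower 27 mm (still clear of the jaw) and grip again.

move_arm(deltas=[[0,0,0,0,0,0,60],[0,0,0,0,0,0,60],[0,0,0,0,0,0,60],[0,0,0,0,0,0,60],[0,0,0,0,0,0,60],[0,0,14,0,0,0,60],[0,0,12,0,0,0,60],[0,0,0,0,0,0,15],[0,0,0,0,0,0,15],[0,0,0,0,0,0,15],[0,0,0,0,0,0,15],[0,0,0,0,0,0,15]])

```text
clock: 10.2
tool_pos: [0.5657, -0.22, 0.0556]
orientation: [0.381, 3.118, -0.003]
force: [-1.3, -4.2, 0.6]
width: 0.259
grasp_force: 30.0
```

```bash
python3 - <<'E'
from h import *
s=status.observe(); print(T(s['tool_pos']),s['width']*91.2,s['grasp_force'],s['force'])
E
```

```text
[ -0.36976441 -61.86342443  55.61715178] 23.587879883875626 30.000266432762146 [-1.3127167  -4.23588315  0.64690687]
```

Gripped at 23.6 mm with 30 N. Now sliding it back.

move_arm(deltas=[[0,-4,0,0,0,0,15],[0,-7,0,0,0,0,15],[0,-7,0,0,0,0,15],[0,-7,0,0,0,0,15],[0,-7,0,0,0,0,15],[0,-6,0,0,0,0,15],[0,-4,0,0,0,0,15],[0,0,0,0,0,0,15],[0,0,0,0,0,0,15]])

```text
clock: 11.32
tool_pos: [0.5568, -0.2559, 0.0556]
orientation: [0.383, 3.117, 0.01]
force: [2.2, 8.7, 2.8]
width: 0.26
grasp_force: 30.0
```

```bash
python3 - <<'E'
from h import *
s=status.observe(); print(T(s['tool_pos']),s['width']*91.2,s['grasp_force'],s['force'])
d=grab('wrist','w6')
h=cv2.cvtColor(d['img'],cv2.COLOR_RGB2HSV)
E
```

```text
[ -0.47407854 -98.79728569  55.57685451] 23.707316549953607 30.04006862640381 [2.16146211 8.73302287 2.75785596]
```

move_arm(deltas=[[0,0,0,0,0,0,60],[0,0,0,0,0,0,70],[0,0,0,0,0,0,70],[0,0,-40,0,0,0,80],[0,0,-50,0,0,0.17,80],[0,0,-40,0,0,0.187,80],[0,0,0,0,0,0.187,80],[0,0,0,0,0,0.187,80],[0,0,0,0,0,0.187,80],[0,0,0,0,0,0.187,80],[0,0,0,0,0,0.187,80],[0,0,0,0,0,0.187,80]])

```text
clock: 12.88
tool_pos: [0.5554, -0.2598, 0.1851]
orientation: [-2.39, -2.038, 0.0]
force: [0.4, 0.0, -0.1]
width: 0.873
grasp_force: 0.0
```

```bash
python3 - <<'E'
from h import *
go([.4624,.0845,.10],-40.84); go([.4624,.0845,.10])
E
```

```text
clock 12.88 tcp [ 0.5554 -0.2598  0.1851] phi -9.09 tilt [-0.0003  0.0002] turn 0.5542 shift [ 199.7 -295.5   85.2]
clock 12.88 tcp [ 0.5554 -0.2598  0.1851] phi -9.09 tilt [-0.0003  0.0002] turn 0.0000 shift [ 325.3 -146.1   85.2]
```

move_arm(deltas=[[0,0,0,0,0,0.185,80],[0,0,0,0,0,0.185,80],[0,0,0,0,0,0.184,80],[25,-37,0,0,0,0,80],[25,-37,0,0,0,0,80],[25,-37,0,0,0,0,80],[25,-37,0,0,0,0,80],[25,-37,0,0,0,0,80],[25,-37,20,0,0,0,80],[25,-37,30,0,0,0,80],[25,-36,35,0,0,0,80],[0,0,0,0,0,0,80]])

```text
clock: 14.38
tool_pos: [0.4578, 0.0854, 0.0981]
orientation: [-2.848, -1.321, 0.009]
force: [0.8, -0.5, -0.1]
width: 0.875
grasp_force: 0.0
```

```bash
python3 - <<'E'
from h import *
go([.4624,.0845,-.016],-40.84)
d=grab('wrist','w7'); h=cv2.cvtColor(d['img'],cv2.COLOR_RGB2HSV)
m=cv2.inRange(h,(172,120,70),(180,255,255))|cv2.inRange(h,(0,120,70),(8,255,255))
n,l,s,c=cv2.connectedComponentsWithStats(m)
for i in range(1,n):
    if s[i,4]>60: print(s[i],c[i].round(1),onz(d,*c[i],.025).round(4))
E
```

```text
clock 14.38 tcp [0.4578 0.0854 0.0981] phi -40.24 tilt [-0.0061 -0.0006] turn 0.0105 shift [  2.8   4.6 114. ]
[263 147  44  12 487] [284.1 152.4] [0.4898 0.118  0.025 ]
[265 237  39  19 443] [283.5 249.1] [0.4335 0.0518 0.025 ]
```

move_arm(deltas=[[3,4,20,0,0,0.01,80],[0,0,35,0,0,0,80],[0,0,30,0,0,0,80],[0,0,20,0,0,0,80],[0,0,8,0,0,0,80],[0,0,0,0,0,0,80],[0,0,5,0,0,0,80],[0,0,0,0,0,0,80]])

```text
clock: 15.42
tool_pos: [0.4662, 0.0837, -0.0174]
orientation: [2.859, 1.302, 0.001]
force: [-0.1, -0.4, -0.5]
width: 0.878
grasp_force: 0.0
```

move_arm(deltas=[[0,0,4,0,0,0,80],[0,0,0,0,0,0,80]])

```text
clock: 15.68
tool_pos: [0.4657, 0.0837, -0.0219]
orientation: [-2.859, -1.302, 0.0]
force: [-0.3, -0.6, 0.5]
width: 0.874
grasp_force: 0.0
```

move_arm(deltas=[[0,0,4,0,0,0,80],[0,0,0,0,0,0,80]])

```text
clock: 15.92
tool_pos: [0.4655, 0.0837, -0.0261]
orientation: [-2.859, -1.302, 0.001]
force: [-0.1, 0.5, -0.0]
width: 0.881
grasp_force: 0.0
```

move_arm(deltas=[[0,0,3,0,0,0,80],[0,0,0,0,0,0,80]])

```text
clock: 16.18
tool_pos: [0.4657, 0.0837, -0.029]
orientation: [-2.859, -1.302, 0.001]
force: [-0.6, 0.3, -0.1]
width: 0.877
grasp_force: 0.0
```

move_arm(deltas=[[0,0,3,0,0,0,80],[0,0,0,0,0,0,80]])

```text
clock: 16.42
tool_pos: [0.4656, 0.0837, -0.032]
orientation: [-2.859, -1.302, 0.001]
force: [-0.6, 0.3, -0.7]
width: 0.877
grasp_force: 0.0
```

move_arm(deltas=[[0,0,3,0,0,0,80],[0,0,0,0,0,0,80]])

```text
clock: 16.68
tool_pos: [0.4657, 0.0837, -0.0349]
orientation: [-2.859, -1.302, 0.001]
force: [0.9, -0.7, -0.3]
width: 0.875
grasp_force: 0.0
```

move_arm(deltas=[[0,0,3,0,0,0,80],[0,0,0,0,0,0,80]])

```text
clock: 16.92
tool_pos: [0.4657, 0.0837, -0.038]
orientation: [-2.859, -1.302, 0.001]
force: [-1.1, -0.4, -0.7]
width: 0.879
grasp_force: 0.0
```

move_arm(deltas=[[0,0,3,0,0,0,80],[0,0,0,0,0,0,80]])

```text
clock: 17.18
tool_pos: [0.4661, 0.0838, -0.039]
orientation: [2.859, 1.302, 0.001]
force: [-3.5, -1.0, 19.1]
width: 0.879
grasp_force: 8.9
```

```bash
python3 - <<'E'
from h import *
s=status.observe(); print(s['tool_pos'],s['force'])
a=grab('scene','s8'); d=grab('wrist','w8')
c=a['img'][190:260,140:240]; w=d['img'][90:330,180:400]
cv2.imwrite('pics/v8.png',np.hstack([cv2.resize(c,(430,300),interpolation=2),cv2.resize(w,(275,300))])[:,:,::-1])
E
```

```text
[ 0.46613876  0.08377027 -0.03897322] [-3.53956938 -1.02396724 19.0683076 ]
```

Contact with the table at reported z = -38.5 mm, so the true tip is reported z + 38.5 mm. Raising slightly, centring, and gripping the spring.

move_arm(deltas=[[0,0,-6.5,0,0,0,80],[-2,-3,0,0,0,0,80],[0,0,0,0,0,0,20],[0,0,0,0,0,0,20],[0,0,0,0,0,0,20],[0,0,0,0,0,0,20],[0,0,0,0,0,0,20],[0,0,0,0,0,0,20],[0,0,0,0,0,0,20],[0,0,0,0,0,0,20]], newtons=25)

```text
clock: 18.52
tool_pos: [0.4623, 0.0842, -0.0343]
orientation: [-2.859, -1.302, -0.0]
force: [0.8, -0.6, -1.2]
width: 0.332
grasp_force: 25.0
```

```bash
python3 - <<'E'
from h import *
s=status.observe(); print(s['width']*91.2,s['grasp_force'],s['force']); go(W(0,0,160),-13.8)
E
```

```text
30.29967783161182 24.982244968414307 [ 0.84317203 -0.57751625 -1.17534283]
clock 18.52 tcp [ 0.4623  0.0842 -0.0343] phi -41.03 tilt [0.0001 0.0001] turn -0.4752 shift [-208.9  173.4 -194.3]
```

```bash
python3 - <<'E'
from h import *
a=load('top0'); d=load('w4'); e=load('w1')
A=lambda u,v,z:T(onz(a,215+u/5.9,170+v/5.9,z/1000))
D=lambda u,v,z:T(onz(d,150+u*.35,160+v*.35,z/1000))
for z in (25,35,45,55,65):
    print(z,'top far',A(265,150,z)[0].round(1),A(600,236,z)[0].round(1),'near',A(225,290,z)[0].round(1),A(620,392,z)[0].round(1),'wrist near',D(130,118,z)[0].round(1),D(390,118,z)[0].round(1),'far',D(390,241,z)[0].round(1))
# rod edges in wrist: column profile
im=d['img']; print(im[195:252,286].tolist())
E
```

```text
25 top far 35.5 35.8 near -36.0 -35.6 wrist near -36.2 -35.8 far 36.5
35 top far 34.0 34.4 near -36.8 -36.5 wrist near -38.5 -38.1 far 32.8
45 top far 32.5 32.9 near -37.7 -37.3 wrist near -40.7 -40.4 far 29.1
55 top far 31.1 31.4 near -38.5 -38.2 wrist near -43.0 -42.7 far 25.4
65 top far 29.6 30.0 near -39.4 -39.1 wrist near -45.3 -45.0 far 21.7
[[79, 88, 106], [86, 86, 93], [112, 106, 106], [146, 136, 127], [172, 158, 146], [195, 180, 167], [209, 194, 181], [207, 193, 176], [192, 178, 165], [155, 144, 136], [123, 114, 109], [117, 109, 104], [136, 127, 117], [177, 167, 154], [218, 201, 187], [233, 224, 211], [240, 231, 219], [244, 236, 224], [244, 236, 225], [244, 237, 225], [243, 234, 223], [242, 232, 222], [240, 231, 220], [240, 231, 221], [240, 230, 220], [239, 230, 219], [239, 229, 219], [241, 231, 221], [242, 234, 222], [242, 232, 222], [242, 233, 222], [241, 233, 222], [240, 232, 221], [242, 233, 222], [241, 233, 222], [240, 231, 219], [240, 230, 219], [240, 232, 221], [241, 231, 220], [240, 231, 219], [237, 227, 216], [226, 213, 198], [194, 179, 165], [175, 163, 151], [192, 180, 167], [201, 188, 176], [182, 168, 155], [169, 157, 145], [185, 170, 159], [206, 189, 176], [207, 192, 178], [192, 180, 167], [154, 150, 155], [111, 122, 145], [88, 114, 152], [92, 115, 150], [130, 135, 154]]
```

The rods are low (z about 27 mm), so only the bed lips matter. I'll regrip 9 mm higher so the fingertips clear them, then lift.

move_arm(deltas=[[0,0,0,0,0,0,45],[0,0,0,0,0,0,45],[0,0,-9,0,0,0,45],[0,0,0,0,0,0,20],[0,0,0,0,0,0,20],[0,0,0,0,0,0,20],[0,0,0,0,0,0,20],[0,0,-20,0,0,0,20],[0,0,-40,0,0,0,20],[0,0,-50,0,0,0,20],[0,0,-40,0,0,0,20],[0,0,0,0,0,0,20]])

```text
clock: 20.02
tool_pos: [0.4642, 0.0845, 0.1271]
orientation: [2.858, 1.301, 0.009]
force: [0.2, 1.0, -2.0]
width: 0.334
grasp_force: 25.0
```

```bash
python3 - <<'E'
from h import *
s=status.observe(); print(s['width']*91.2,s['grasp_force'],s['force']); go(W(0,4,120),-13.8)
E
```

```text
30.469056532411475 24.991828501224518 [ 0.18441976  0.95836107 -1.99273553]
clock 20.02 tcp [0.4642 0.0845 0.1271] phi -41.03 tilt [0.0061 0.001 ] turn -0.4752 shift [-205.7  171.5    7.6]
```

move_arm(deltas=[[0,0,0,0,0,-0.158,20],[0,0,0,0,0,-0.158,20],[0,0,0,0,0,-0.159,20],[-26,21,0,0,0,0,20],[-36,30,0,0,0,0,20],[-36,30,0,0,0,0,20],[-36,30,0,0,0,0,20],[-36,30,0,0,0,0,20],[-36,30,0,0,0,0,20],[0,0,0,0,0,0,20],[0,0,0,0,0,0,20]])

```text
clock: 21.4
tool_pos: [0.5776, -0.156, 0.1225]
orientation: [-2.47, -1.935, 0.004]
force: [0.2, 0.1, -1.7]
width: 0.334
grasp_force: 25.0
```

```bash
python3 - <<'E'
from h import *
s=status.observe(); print(s['width']*91.2,s['grasp_force'],s['force'],T(s['tool_pos'])); go(W(0,4,8),-13.8)
d=grab('wrist','w9'); h=cv2.cvtColor(d['img'],cv2.COLOR_RGB2HSV)
m=cv2.inRange(h,(172,120,60),(180,255,255))|cv2.inRange(h,(0,120,60),(8,255,255))
n,l,st,c=cv2.connectedComponentsWithStats(m)
z=s['tool_pos'][2]+.0255+.025
for i in range(1,n):
    if st[i,4]>30: print(st[i],c[i].round(1),T(onz(d,*c[i],z)).round(1))
# tester geometry again: yellow, white bed
m=cv2.inRange(h,(18,120,90),(33,255,255)); y,x=np.nonzero(m); print('yel',len(x),x.mean(),y.mean())
E
```

```text
30.50543503517763 24.991735517978668 [ 0.21788394  0.14848531 -1.73137851] [ -4.10477023   3.1137993  122.54035476]
clock 21.40 tcp [ 0.5776 -0.156   0.1225] phi -13.84 tilt [-0.0043  0.0018] turn -0.0006 shift [  0.8   4.6 114.5]
[236  73  11  32 136] [240.7  93.5] [-22.2  85.7 173. ]
[ 239  165   79   25 1825] [277.9 177.3] [ -5.3  47.3 173. ]
[221 199  10  14 128] [225.4 205.9] [-31.3  33.1 173. ]
[531 224  28  15 348] [544.7 231.7] [128.4  19.9 173. ]
[248 307  22  21 210] [256.9 318.5] [-16.7 -29.5 173. ]
[293 309   8  13  73] [296.1 314.6] [  4.4 -27.1 173. ]
[298 308  14  20 105] [306.2 321.2] [  9.9 -31.1 173. ]
yel 5005 292.54965034965034 286.77702297702297
```

move_arm(deltas=[[1,4,20,0,0,0,20],[0,0,30,0,0,0,20],[0,0,22,0,0,0,20],[0,0,0,0,0,0,20],[0,0,0,0,0,0,20]])

```text
clock: 22.08
tool_pos: [0.5838, -0.1561, 0.0536]
orientation: [2.471, 1.939, 0.001]
force: [-0.5, 0.1, -1.1]
width: 0.332
grasp_force: 25.0
```

```bash
python3 - <<'E'
from h import *
s=status.observe(); print(s['force'],T(s['tool_pos'])); go(W(0,4,8.5),-13.8)
d=grab('wrist','w10'); h=cv2.cvtColor(d['img'],cv2.COLOR_RGB2HSV)
m=cv2.inRange(h,(172,120,60),(180,255,255))|cv2.inRange(h,(0,120,60),(8,255,255))
n,l,st,c=cv2.connectedComponentsWithStats(m)
z=s['tool_pos'][2]+.0255+.036
i=1+np.argmax(st[1:,4]); print(st[i])
ys,xs=np.nonzero(l==i)
for f in (np.percentile(xs,1),np.percentile(xs,99)): print(T(onz(d,f,st[i,1]+3,z)).round(1), T(onz(d,f,st[i,1]+12,z)).round(1))
# bed edges beyond front plate: profile across, just ahead of plate
for r in range(st[i,1]-12,st[i,1],3): print(r, T(onz(d,280,r,.034)).round(0), h[r,200:350:5,2].tolist())
E
```

```text
[-0.49877205  0.07738482 -1.06466013] [ 1.88338419  4.49256731 53.64085827]
clock 22.07 tcp [ 0.5838 -0.1561  0.0536] phi -13.76 tilt [ 0.0013 -0.0002] turn 0.0007 shift [-0.5 -1.9 45.1]
[ 240  165   78   25 1770]
[-16.1  54.6 115.1] [-16.3  50.6 115.1]
[ 17.3  54.7 115.1] [ 17.5  50.6 115.1]
153 [ 2. 55. 34.] [123, 85, 131, 134, 172, 170, 105, 100, 147, 177, 142, 163, 158, 131, 165, 139, 200, 241, 242, 242, 244, 243, 157, 215, 125, 190, 215, 148, 154, 155]
156 [ 2. 53. 34.] [123, 95, 102, 132, 172, 119, 101, 88, 123, 132, 134, 133, 134, 131, 132, 135, 133, 160, 242, 241, 244, 243, 149, 217, 124, 187, 213, 147, 152, 152]
159 [ 2. 51. 34.] [123, 81, 88, 85, 170, 129, 103, 87, 120, 130, 132, 130, 131, 130, 131, 135, 133, 135, 240, 240, 244, 244, 158, 214, 115, 189, 204, 131, 154, 153]
162 [ 2. 49. 34.] [123, 79, 84, 81, 164, 167, 105, 82, 127, 134, 130, 131, 130, 127, 129, 136, 132, 138, 237, 239, 241, 236, 136, 176, 101, 150, 123, 104, 152, 155]
```

```bash
python3 - <<'E'
from h import *
d=load('w4'); e=load('w10')
for v in (207.5,236.5): print('w4',T(onz(d,286,v,.034)).round(1),T(onz(d,286,v,.0395)).round(1))
r=e['img'][154,225:325,:].astype(int).sum(1)//3; print(r.tolist())
for u in (238,240,307,309,311): print(u,T(onz(e,u,154,.034)).round(1),T(onz(e,u,154,.0395)).round(1))
for nm,u0,u1,vv in (('w9',0,0,0),): pass
E
```

```text
w4 [-27.9  24.2  34. ] [-29.3  24.1  39.5]
w4 [19.9 24.3 34. ] [18.  24.2 39.5]
[148, 124, 106, 98, 95, 92, 96, 91, 84, 76, 86, 103, 119, 123, 119, 118, 115, 114, 127, 135, 134, 130, 129, 130, 126, 125, 126, 127, 123, 127, 128, 135, 135, 130, 123, 125, 122, 125, 122, 122, 120, 118, 127, 134, 134, 126, 128, 126, 125, 124, 127, 132, 143, 151, 152, 148, 142, 160, 202, 217, 217, 222, 231, 234, 233, 232, 231, 232, 232, 232, 231, 233, 234, 235, 235, 235, 235, 237, 235, 234, 234, 228, 206, 166, 134, 137, 171, 202, 218, 221, 201, 149, 99, 86, 99, 114, 129, 145, 153, 164]
238 [-27.1  53.9  34. ] [-26.4  54.4  39.5]
240 [-25.7  54.   34. ] [-25.1  54.4  39.5]
307 [20.1 54.  34. ] [19.7 54.4 39.5]
309 [21.5 54.  34. ] [21.  54.4 39.5]
311 [22.9 54.  34. ] [22.3 54.5 39.5]
```

The bed edges in two views put the true centre line 3.5-4 mm nearer the robot than my estimate. I'll correct for that and lower the spring.

```bash
python3 - <<'E'
from h import *
np.savez('tester',O=O-.0035*ex,ex=ex,ey=ey)
E
python3 - <<'E'
from h import *
go(W(1,4,10),-13.8)
E
```

```text
clock 22.12 tcp [ 0.5841 -0.1564  0.054 ] phi -13.77 tilt [ 0.0022 -0.0005] turn 0.0005 shift [-0.3 -4.9 44. ]
```

move_arm(deltas=[[0,-4,10,0,0,0,20],[0,0,15,0,0,0,20],[0,0,12,0,0,0,20],[0,0,6,0,0,0,20],[0,0,0,0,0,0,20],[0,0,0,0,0,0,20]])

```text
clock: 22.88
tool_pos: [0.5796, -0.1558, 0.0096]
orientation: [2.472, 1.938, 0.0]
force: [0.5, 0.8, -1.4]
width: 0.33
grasp_force: 25.0
```

move_arm(deltas=[[0,0,3,0,0,0,20],[0,0,0,0,0,0,20]])

```text
clock: 23.12
tool_pos: [0.5798, -0.1558, 0.0091]
orientation: [2.471, 1.938, 0.002]
force: [-3.2, 1.4, 12.0]
width: 0.338
grasp_force: 25.0
```

The spring meets the bed at the expected height. Releasing it, rising, and turning for the carriage.

move_arm(deltas=[[0,0,-2,0,0,0,20],[0,0,0,0,0,0,45],[0,0,0,0,0,0,45],[0,0,0,0,0,0,45],[0,0,-30,0,0,0,45],[0,0,-50,0,0,0,60],[0,0,-50,0,0,-0.175,60],[0,0,-50,0,0,-0.186,60],[0,0,-50,0,0,-0.186,60],[0,0,-10,0,0,-0.186,60],[0,0,0,0,0,-0.186,60],[0,0,0,0,0,-0.186,60]])

```text
clock: 24.62
tool_pos: [0.5794, -0.1557, 0.2488]
orientation: [1.078, 2.951, 0.0]
force: [-0.2, 0.9, -0.5]
width: 0.661
grasp_force: 0.0
```

move_arm(deltas=[[0,0,0,0,0,-0.186,60],[0,0,0,0,0,-0.186,60],[0,0,0,0,0,-0.094,60],[30,0,0,0,0,0,60],[40,0,0,0,0,0,60],[14,0,0,0,0,0,60],[0,0,0,0,0,0,60]])

```text
clock: 25.5
tool_pos: [0.4979, -0.1357, 0.2492]
orientation: [0.377, 3.117, -0.0]
force: [1.7, -0.5, -0.3]
width: 0.656
grasp_force: 0.0
```

```bash
cat >> h.py <<'E'
def redblobs(d,amin=8):
    h=cv2.cvtColor(d['img'],cv2.COLOR_RGB2HSV)
    m=cv2.inRange(h,(172,110,60),(180,255,255))|cv2.inRange(h,(0,110,60),(8,255,255))
    n,l,st,c=cv2.connectedComponentsWithStats(m); return [(st[i],c[i]) for i in range(1,n) if st[i,4]>=amin]
E
python3 - <<'E'
from h import *
print(T(status.observe()['tool_pos'])); go(W(0,-99,56),76.2)
d=grab('wrist','w11')
for st,c in redblobs(d):
    t=T(onz(d,*c,.052))
    if abs(t[0])<90 and abs(t[1])<170: print(st,c.round(1),t.round(1),'z29',T(onz(d,*c,.029)).round(1),'z77',T(onz(d,*c,.077)).round(1))
E
```

```text
[-82.83526378   3.82283317 249.24381665]
clock 25.50 tcp [ 0.4979 -0.1357  0.2492] phi 76.20 tilt [ 0.0015 -0.0003] turn -0.0000 shift [ -82.5 -102.8  193.4]
[268 196  10  10  80] [272.7 200. ] [-61.2  -4.   52. ] z29 [-56.   -4.5  29. ] z77 [-66.9  -3.6  77. ]
[355 229  11   3  18] [359.8 229.8] [-21.8 107.9  52. ] z29 [-14.4 113.8  29. ] z77 [-29.9 101.4  77. ]
[242 231   7  33 190] [245.4 247.6] [  2.4 -40.   52. ] z29 [ 11.2 -42.4  29. ] z77 [ -7.1 -37.3  77. ]
[310 230   7  34 204] [313.  247.4] [ 2.2 48.3 52. ] z29 [11.  50.8 29. ] z77 [-7.4 45.5 77. ]
```

The spring lies in line on the bed (plates at y -40 and +48). Now gripping the carriage.

move_arm(deltas=[[-28,-34,0,0,0,0,60],[-28,-35,10,0,0,0,60],[-26,-34,40,0,0,0,60],[0,0,50,0,0,0,60],[0,0,50,0,0,0,60],[0,0,35,0,0,0,60],[0,0,14,0,0,0,60],[0,0,0,0,0,0,15],[0,0,0,0,0,0,15],[0,0,0,0,0,0,15],[0,0,0,0,0,0,15],[0,0,0,0,0,0,15]], newtons=35)

```text
clock: 27.05
tool_pos: [0.5536, -0.2553, 0.0509]
orientation: [0.378, 3.117, 0.0]
force: [-0.2, 1.6, 4.8]
width: 0.26
grasp_force: 35.0
```

```bash
python3 - <<'E'
from h import *
s=status.observe(); print(T(s['tool_pos']),s['width']*91.2,s['grasp_force'],s['force'])
E
```

```text
[ -0.26065978 -98.97415527  50.87995858] 23.688121560681065 35.00121474266052 [-0.19364298  1.55132502  4.76243296]
```

move_arm(deltas=[[0,4,0,0,0,0,15],[0,6,0,0,0,0,15],[0,7,0,0,0,0,15],[0,7,0,0,0,0,15],[0,7,0,0,0,0,15],[0,7,0,0,0,0,15],[0,6,0,0,0,0,15],[0,4,0,0,0,0,15],[0,0,0,0,0,0,15],[0,0,0,0,0,0,15]])

```text
clock: 28.3
tool_pos: [0.5641, -0.2129, 0.0509]
orientation: [0.376, 3.117, -0.011]
force: [-3.5, -11.8, 4.6]
width: 0.258
grasp_force: 35.1
```

```bash
python3 - <<'E'
from h import *
s=status.observe(); print(T(s['tool_pos']),s['width']*91.2,s['grasp_force'],s['force'])
d=grab('wrist','w12')
for st,c in redblobs(d):
    t=T(onz(d,*c,.052))
    if abs(t[0])<90 and abs(t[1])<170: print(st,c.round(1),t.round(1),'z29',T(onz(d,*c,.029)).round(1),'z77',T(onz(d,*c,.077)).round(1))
# white blobs on the front edge
g=cv2.cvtColor(d['img'],cv2.COLOR_RGB2HSV)
for p in [(-60,-60,20),(-60,20,20),(-35,-60,20),(-48,-25,22)]: print(p,np.round(proj(d,W(*p)),1))
u0,v0=proj(d,W(-62,-45,22)); u1,v1=proj(d,W(-40,12,22))
a,b,c_,e=int(min(u0,u1)),int(max(u0,u1)),int(min(v0,v1)),int(max(v0,v1)); print('box',a,b,c_,e)
for v in range(c_,e,2): print(v,T(onz(d,280,v,.022))[0].round(1),''.join('#' if x[0]>150 and x[2]>130 else ('r' if x[0]>110 and x[2]<90 else '.') for x in d['img'][v,a:b]))
E
```

```text
[ -0.13914613 -55.28860905  50.89318415] 23.54116093199362 35.05289286375046 [ -3.53621312 -11.82288834   4.59119789]
[341 142  19  16 265] [350.1 148.7] [-56.1 -11.4  52. ] z29 [-54.4  -6.7  29. ] z77 [-57.8 -16.5  77. ]
[327 204  15  44 389] [334.4 225.6] [ -6.3 -19.   52. ] z29 [  0.8 -15.1  29. ] z77 [-14.1 -23.2  77. ]
[ 436  205   39   64 1441] [457.4 236.6] [ 1.1 62.4 52. ] z29 [ 9.  75.3 29. ] z77 [-7.5 48.4 77. ]
[526 208  34  15 282] [538.5 215.3] [-13.6 112.8  52. ] z29 [ -7.3 131.3  29. ] z77 [-20.5  92.7  77. ]
(-60, -60, 20) [272.8 139.8]
(-60, 20, 20) [385.7 139.9]
(-35, -60, 20) [272.9 174.8]
(-48, -25, 22) [321.9 157.1]
box 294 373 137 168
137 -62.0 ...............................................................................
139 -60.6 ...............................................................................
141 -59.3 ...............................................rrrrrrrrrrrrrrr.................
143 -57.9 ..............................................rr..rrrrrrrrrrrrrrrrr............
145 -56.5 ..............................................r..rrrrrrrrrrrrrrrr
[... 304 characters left out ...]
........................................rrrrrrrrrrrrrrrr...........##.
155 -49.5 .................................................rrrrrrrrrrrrrr.............##.
157 -48.1 .................................................#.......rrr.#.#............##.
159 -46.6 ................................................##..........................##.
161 -45.2 ...............................................................................
163 -43.8 ...............................................................................
165 -42.4 ...............................................................................
167 -40.9 ...............................................................................
```

```bash
python3 - <<'E'
from h import *
d=load('w12'); g=d['img'].astype(int)
print('R min channel'); 
for v in range(148,170,2): print(v,[int(x.min()) for x in g[v,308:362:1]])
print('red tip',T(onz(d,352.5,157,.022)).round(1), T(onz(d,352.5,157,.029)).round(1))
e=load('w11').get('img').astype(int); 
D=load('w11'); u,v=proj(D,W(-48,-69,22)); print(u,v)
for vv in range(int(v)-8,int(v)+10,2): print(vv,[int(x.min()) for x in e[vv,int(u)-16:int(u)+24]])
E
```

```text
R min channel
148 [92, 93, 90, 92, 93, 92, 92, 91, 92, 93, 94, 90, 89, 92, 92, 93, 98, 92, 91, 91, 94, 93, 94, 95, 95, 94, 95, 92, 97, 94, 94, 85, 67, 49, 38, 39, 39, 39, 45, 47, 53, 55, 57, 55, 57, 49, 46, 38, 40, 39, 43, 61, 82, 92]
150 [53, 51, 50, 47, 50, 51, 61, 68, 68, 60, 53, 48, 54, 54, 55, 55, 56, 54, 59, 59, 66, 74, 70, 58, 57, 59, 59, 58, 56, 55, 56, 61, 56, 47, 36, 38, 36, 42, 40, 44, 47, 48, 45, 50, 57, 53, 50, 44, 45, 40, 47, 54, 65, 65]
152 [49, 42, 50, 45, 44, 52, 76, 99, 90, 65, 48, 46, 44, 48, 43, 46, 45, 41, 50, 56, 81, 100, 90, 63, 49, 50, 43, 49, 48, 45, 49, 49, 57, 52, 44, 41, 39, 39, 39, 41, 42, 42, 40, 47, 47, 46, 51, 53, 49, 49, 53, 64, 84, 66]
154 [43, 46, 41, 46, 45, 56, 82, 103, 91, 69, 51, 45, 42, 44, 47, 48, 46, 45, 49, 56, 85, 102, 91, 65, 48, 44, 44, 48, 49, 47, 47, 48, 58, 52, 48, 43, 45, 42, 38, 44, 41, 37, 40, 39, 48, 54, 54, 59, 57, 63, 70, 82, 98, 71]
156 [41, 43, 47, 39, 46, 54, 85, 103, 94, 65, 47, 44, 40, 53, 62, 70, 69, 62, 57, 62, 84, 98, 86, 62, 46, 44, 47, 44, 49, 44, 48, 45, 54, 76, 102, 106, 98, 85, 64, 60, 58, 54, 46, 41, 47, 58, 71, 84,
[... 2368 characters left out ...]
206 [80, 77, 78, 78, 80, 78, 75, 79, 76, 75, 83, 95, 115, 116, 104, 88, 89, 88, 86, 88, 89, 90, 88, 92, 89, 90, 90, 89, 92, 89, 108, 125, 114, 97, 88, 89, 91, 91, 92, 94]
208 [75, 79, 80, 76, 76, 76, 79, 75, 76, 76, 85, 126, 162, 167, 138, 103, 82, 77, 77, 82, 85, 85, 86, 81, 85, 86, 84, 84, 84, 79, 81, 83, 85, 85, 86, 83, 84, 84, 85, 85]
210 [75, 71, 75, 75, 73, 75, 76, 75, 75, 76, 80, 108, 141, 156, 130, 107, 86, 84, 82, 86, 89, 84, 82, 84, 84, 87, 87, 86, 87, 84, 85, 87, 86, 86, 87, 84, 85, 85, 82, 85]
212 [63, 60, 61, 70, 67, 65, 68, 65, 64, 64, 66, 69, 79, 90, 93, 101, 108, 113, 118, 116, 117, 117, 117, 114, 115, 118, 115, 113, 116, 116, 113, 114, 117, 117, 117, 116, 116, 114, 117, 117]
```

move_arm(deltas=[[0,3,0,0,0,0,15],[0,4,0,0,0,0,15],[0,4,0,0,0,0,15],[0,4,0,0,0,0,15],[0,2,0,0,0,0,15],[0,0,0,0,0,0,15],[0,0,0,0,0,0,15]])

```text
clock: 29.22
tool_pos: [0.5678, -0.198, 0.0508]
orientation: [0.376, 3.118, -0.015]
force: [-5.3, -15.2, 4.9]
width: 0.263
grasp_force: 35.1
```

```bash
python3 - <<'E'
from h import *
s=status.observe(); print(T(s['tool_pos']),s['width']*91.2,s['grasp_force'],s['force'])
d=grab('wrist','w13'); g=d['img'].astype(int)
for st,c in redblobs(d):
    t=T(onz(d,*c,.052))
    if abs(t[0])<90 and abs(t[1])<170: print(st,c.round(1),t.round(1),'z29',T(onz(d,*c,.029)).round(1),'z77',T(onz(d,*c,.077)).round(1))
print(np.round(proj(d,W(-48,-9,22)),1))
for v in range(138,168,2): print(v,''.join('r' if x[0]>1.6*x[2] and x[0]>80 else '%x'%(min(x)//12) for x in g[v,290:350]))
E
```

```text
[ -0.13264161 -39.94407216  50.84302441] 24.02558242484457 35.07716327905655 [ -5.30390808 -15.20378445   4.85363605]
[320 142  19  17 257] [328.8 148.8] [-56.   -9.3  52. ] z29 [-54.4  -6.1  29. ] z77 [-57.8 -12.8  77. ]
[327 204  15  44 391] [334.5 225.4] [-6.4 -3.6 52. ] z29 [ 0.7  0.2 29. ] z77 [-14.2  -7.8  77. ]
[ 419  205   35   64 1270] [438.6 234.2] [-0.7 65.1 52. ] z29 [ 7.  76.5 29. ] z77 [-9.1 52.6 77. ]
[493 248  35  15 273] [505.9 255.3] [ 13.9 111.5  52. ] z29 [ 23.3 128.1  29. ] z77 [ 3.7 93.5 77. ]
[323.  157.1]
138 88888888888988888888888888888888888888888888888888888999adf10
140 888888888888888888888888888888888788887777787888888888889bdf
142 888888888888888888888888888887rrrrrrrrrrrrrrrrr678888888899a
144 888888888888888888888888888886rrrrrrrrrrrrrrrrrrr78888888888
146 88888888888888888888888888887rrrrrrrrrrrrrrrrrrrr78888888888
148 777777787777777777777778777776rrrrrrrrrrrrrrrrrrr77777777787
150 344555444344444445554445444444rrrrrrrrrrrrrrrrrr455444444455
152 3346875433433334468753333333444rrrrrrrrrrrrrrrrr454343444457
154 3347875333333333478753333333344rrrrrrrrrrrrrrrrr444434444579
156 33478753343333345787433433333456665544rrrrrr45555444445557bf
158 3347875333333333344433333433335788887544r44445544344455557c10
160 3335654343333333333333333333345789997544444443443444555556ae
162 333343333333333333333333333333467999853333333434445555555567
164 332333333333333333433333333333468999754433333433445555554455
166 443433334344444343334343443443457888644333333433334444344444
```

move_arm(deltas=[[0,-4,0,0,0,0,15],[0,0,0,0,0,0,50],[0,0,0,0,0,0,50],[0,0,0,0,0,0,50],[0,0,0,0,0,0,50],[0,0,-20,0,0,0,50],[0,0,-20,0,0,0,50],[0,20,0,0,0,0,50],[0,17,0,0,0,0,50],[0,0,0,0,0,0,50],[0,0,0,0,0,0,50]])

```text
clock: 30.65
tool_pos: [0.576, -0.1597, 0.089]
orientation: [-0.376, -3.118, 0.0]
force: [-0.3, 0.2, -0.3]
width: 0.549
grasp_force: 0.0
```

```bash
python3 - <<'E'
from h import *
s=status.observe(); print(T(s['tool_pos']),s['force'])
d=grab('wrist','w14'); g=d['img'].astype(int)
for st,c in redblobs(d): 
    if abs(c[0]-280)<40: print(st,c.round(1))
x,y=proj(d,W(-52,-7,22)); print(x,y); x=int(x);y=int(y)
for v in range(y-18,y+18,2): print(v,x-30,''.join('r' if q[0]>1.6*q[2] and q[0]>80 else '%x'%(min(q)//17) for q in g[v,x-30:x+30]))
a=np.array(proj(d,W(-50,-7,25)));b=np.array(proj(d,W(-50,3,25))); print('px/10mm',b-a)
E
```

```text
[-1.33241401 -0.81029523 89.04422669] [-0.30833969  0.1672573  -0.34747284]
[268 141  14  14 181] [274.5 147.1]
[266 195  12  56 577] [271.9 223. ]
271.6075101896967 149.46720667998096
131 241 656566666665666655566655656655666565565565555656565555555655
133 241 666656666666666656666665665666656566656565655665555565555556
135 241 666666666666666665556666666666655555556566565655565555555555
137 241 666666566566666656666665656655556565655556666556565555555555
139 241 666656666655665666655566655555555555555565565555565556555555
141 241 5666665566666666666556555555rrrrrrrrrrrr45556555565555555555
143 241 666666666565555655656656554rrrrrrrrrrrrrr5555555555555656565
145 241 56565556656655555556555555rrrrrrrrrrrrrrr5556655655566556655
147 241 55555555555555555555555544rrrrrrrrrrrrrrr4555555555555555555
149 241 323444333333223444323222233rrrrrrrrrrrrrr3332233323344322222
151 241 323555323222223455332222233rrrrrrrrrrrrrr3322222223554322222
153 241 22356532222222345532222334433rrrrrrrrrrr33322222223554332222
155 241 223455322222222333222234566554333333333333222232223554322222
157 241 233444322222222222222234666543322332222222222222223443322222
159 241 222332222222222222222224665432222222222222222222222332222232
161 241 233222332233222222222334665432222222222222222222222222222222
163 241 333233323323333233323333444332222222222322232322223223322232
165 241 333323333333333333333232233444444444444444444444444444444444
px/10mm [12.25414934  0.01351175]
```

```bash
python3 - <<'E'
from h import *
d=load('w14'); g=d['img'].astype(float)
for v in (157,159,161):
    r=np.clip(g[v,258:276].min(1)-48,0,None); print(v,(r*np.arange(258,276)).sum()/r.sum())
for nm,v,a,b in(('w12',(158,160,162,164,166),318,329),('w13',(160,162,164,166),318,331),('w11',(208,210),216,228)):
    f=load(nm); q=f['img'].astype(float)
    for vv in v:
        r=np.clip(q[vv,a:b].min(1)-(85 if nm=='w11' else 58),0,None); c=(r*np.arange(a,b)).sum()/r.sum(); print(nm,vv,round(c,1),[T(onz(f,c,vv,z/1000)).round(1).tolist() for z in (20,30,40)])
for z in(15,22,29): print('mark w14',T(onz(d,274.6,149,z/1000)).round(1))
for z in(20,30,40): print('ptr w14',T(onz(d,266.4,159,z/1000)).round(1))
for nm,u,v in (('w1',272.4,187.6),('w11',272.7,200),('w13',329.5,150),('w12',350.5,150)): print(nm,[T(onz(load(nm),u,v,z/1000))[1].round(1) for z in(15,22,29)])
E
```

```text
157 266.8616352201258
159 266.19844357976655
161 265.91269841269843
w12 158 323.6 [[-47.2, -23.5, 20.0], [-48.2, -24.8, 30.0], [-49.2, -26.0, 40.0]]
w12 160 323.6 [[-45.8, -23.5, 20.0], [-46.8, -24.7, 30.0], [-47.9, -26.0, 40.0]]
w12 162 323.5 [[-44.3, -23.5, 20.0], [-45.4, -24.7, 30.0], [-46.5, -26.0, 40.0]]
w12 164 323.5 [[-42.9, -23.4, 20.0], [-44.1, -24.7, 30.0], [-45.2, -26.0, 40.0]]
w12 166 323.4 [[-41.5, -23.4, 20.0], [-42.7, -24.7, 30.0], [-43.9, -26.0, 40.0]]
w13 160 323.6 [[-45.8, -8.2, 20.0], [-46.8, -9.5, 30.0], [-47.8, -10.7, 40.0]]
w13 162 323.9 [[-44.3, -8.0, 20.0], [-45.4, -9.2, 30.0], [-46.5, -10.5, 40.0]]
w13 164 323.8 [[-42.9, -8.0, 20.0], [-44.1, -9.3, 30.0], [-45.2, -10.5, 40.0]]
w13 166 323.8 [[-41.5, -8.0, 20.0], [-42.7, -9.2, 30.0], [-43.9, -10.5, 40.0]]
w11 208 221.7 [[-42.7, -74.2, 20.0], [-45.3, -72.5, 30.0], [-47.8, -70.7, 40.0]]
w11 210 222.0 [[-39.9, -74.1, 20.0], [-42.5, -72.3, 30.0], [-45.1, -70.5, 40.0]]
mark w14 [-51.9  -4.6  15. ]
mark w14 [-52.4  -4.5  22. ]
mark w14 [-52.9  -4.4  29. ]
ptr w14 [-44.  -11.4  20. ]
ptr w14 [-45.  -11.1  30. ]
ptr w14 [-46.  -10.7  40. ]
w1 [np.float64(-4.8), np.float64(-4.7), np.float64(-4.5)]
w11 [np.float64(-4.7), np.float64(-4.6), np.float64(-4.5)]
w13 [np.float64(-3.6), np.float64(-4.6), np.float64(-5.6)]
w12 [np.float64(-3.5), np.float64(-4.9), np.float64(-6.4)]
```

The pointer is about 6 mm short of the mark (y -10.7 against -4.55). I'll regrip and push again.

move_arm(deltas=[[-1,-20,0,0,0,0,50],[0,-19,0,0,0,0,50],[0,0,0,0,0,0,50],[0,0,20,0,0,0,50],[0,0,18,0,0,0,50],[0,0,0,0,0,0,15],[0,0,0,0,0,0,15],[0,0,0,0,0,0,15],[0,0,0,0,0,0,15],[0,0,0,0,0,0,15]])

```text
clock: 31.95
tool_pos: [0.5687, -0.1982, 0.0527]
orientation: [0.378, 3.117, 0.0]
force: [1.3, 1.8, 4.0]
width: 0.258
grasp_force: 35.0
```

```bash
python3 - <<'E'
from h import *
s=status.observe(); print(T(s['tool_pos']),s['width']*91.2,s['grasp_force'],s['force'])
E
```

```text
[  0.8298544  -39.95197102  52.72000081] 23.56733346999904 35.00117003917694 [1.28878644 1.80032463 3.98471284]
```

move_arm(deltas=[[0,3,0,0,0,0,15],[0,3,0,0,0,0,15],[0,2,0,0,0,0,15],[0,1,0,0,0,0,15],[0,0,0,0,0,0,15],[0,0,0,0,0,0,15]])

```text
clock: 32.7
tool_pos: [0.5693, -0.1957, 0.0527]
orientation: [0.375, 3.118, -0.016]
force: [-3.9, -17.6, 4.4]
width: 0.259
grasp_force: 35.1
```

```bash
python3 - <<'E'
from h import *
s=status.observe(); print(T(s['tool_pos']),s['width']*91.2,s['grasp_force'],s['force'])
E
```

```text
[  0.79622953 -37.37530586  52.68412234] 23.63893852483629 35.08716255426407 [ -3.90736891 -17.6157395    4.38543257]
```

move_arm(deltas=[[0,1.5,0,0,0,0,15],[0,1.5,0,0,0,0,15],[0,0,0,0,0,0,15],[0,0,0,0,0,0,15]])

```text
clock: 33.2
tool_pos: [0.57, -0.1931, 0.0527]
orientation: [0.375, 3.118, -0.016]
force: [-4.9, -17.7, 4.7]
width: 0.256
grasp_force: 35.1
```

```bash
python3 - <<'E'
from h import *
s=status.observe(); print(T(s['tool_pos']),s['force'])
d=grab('wrist','w15'); g=d['img'].astype(int)
x,y=proj(d,W(-50,-5,27)); print(x,y); x=int(x);y=int(y)
for v in range(y-14,y+18,2): print(v,x-24,''.join('r' if q[0]>1.6*q[2] and q[0]>80 else '%x'%(min(q)//15) for q in g[v,x-24:x+24]))
for st,c in redblobs(d): print(st,c.round(1))
E
```

```text
[  0.8219833  -34.66465758  52.69197051] [ -4.94893583 -17.65960675   4.65281058]
321.8937478782374 153.4068247133715
139 297 666666666666666665555556556565666666666666666666
141 297 6666666666666665rrrrrrrrrrrrrrrrr566666666666666
143 297 666666666667665rrrrrrrrrrrrrrrrrrr56666666666666
145 297 666666666666666rrrrrrrrrrrrrrrrrrr56666666666666
147 297 6555555555665554rrrrrrrrrrrrrrrrrr55566666665666
149 297 3334543333333333rrrrrrrrrrrrrrrrrr43333333334543
151 297 33466533332233333rrrrrrrrrrrrrrrr333333322345664
153 297 23466532232322333rrrrrrrrrrrrrrrr333333332346875
155 297 334554322232232345543333rrr544444333332323357985
157 297 222333222222232356643334466775433333333333346764
159 297 222323222222323345433233567775333233333233345554
161 297 222222222232323232323233567775332233323333334444
163 297 222222232233222222222324567775323323333332234344
165 297 333333333333333323333333456654333323332323333333
167 297 333333333323332333333333333334333344334333333343
169 297 333333333333333333333333333345555655655555665666
[313 140  18  16 255] [321.3 147. ]
[327 203  15  45 413] [334.3 224.9]
[ 412  203   34   62 1154] [431.2 230.2]
[480 261  38   8 162] [494.4 265.5]
```

move_arm(deltas=[[0,0.5,0,0,0,0,15],[0,0,0,0,0,0,15],[0,-5,0,0,0,0,15],[0,0,0,0,0,0,50],[0,0,0,0,0,0,50],[0,0,0,0,0,0,50],[0,0,0,0,0,0,50],[0,0,-20,0,0,0,50],[0,0,-18,0,0,0,50],[0,16,0,0,0,0,50],[0,15,0,0,0,0,50],[0,0,0,0,0,0,50]])

```text
clock: 34.75
tool_pos: [0.5768, -0.159, 0.0888]
orientation: [-0.374, -3.117, -0.001]
force: [-0.4, -0.3, 0.3]
width: 0.55
grasp_force: 0.0
```

```bash
python3 - <<'E'
from h import *
s=status.observe(); print(T(s['tool_pos']),s['force'])
d=grab('wrist','w16'); g=d['img'].astype(int)
x,y=proj(d,W(-50,-5,27)); print(x,y); x=int(x);y=int(y)
for v in range(y-14,y+14,2): print(v,x-20,''.join('r' if q[0]>1.6*q[2] and q[0]>80 else '%x'%(min(q)//15) for q in g[v,x-20:x+20]))
for v in (y+4,y+6,y+8):
    r=np.clip(g[v,x-8:x+9].min(1)-52.,0,None); c=(r*np.arange(x-8,x+9)).sum()/r.sum(); print(v,c,T(onz(d,c,v,.04))[1])
for st,c in redblobs(d): print(st,c.round(1),T(onz(d,*c,.022))[1].round(2),T(onz(d,*c,.077)).round(1))
E
```

```text
[-6.77163862e-01  6.31806383e-02  8.87707432e+01] [-0.41034246 -0.30797147  0.32454767]
272.91128535067867 151.6263875077875
137 252 6666676666666666666666666666667666666666
139 252 6666676666666666566555555556666666666666
141 252 666666666666666rrrrrrrrrrrrrr66666666666
143 252 66666666666666rrrrrrrrrrrrrrr56666666666
145 252 66666666666665rrrrrrrrrrrrrrr56666666666
147 252 555555544455544rrrrrrrrrrrrrr44444454555
149 252 334555333333333rrrrrrrrrrrrrr33323333335
151 252 333565333333333rrrrrrrrrrrrrr43233332345
153 252 333454333333234454445rr33334543233323345
155 252 3233333233332345555676543333333333333345
157 252 3323333222333334435677643323233332323234
159 252 3232233233233323234677643333322333333332
161 252 3333333333333333334566533333333232333333
163 252 3333333333333333333334333333333333333333
155 270.95770392749245 -6.2935741844079
157 271.8921933085502 -5.576030593415366
159 272.37068965517244 -5.209512653162135
[267 140  14  14 178] [273.5 146.1] -4.58 [-57.3  -3.8  77. ]
[273 194  12  56 565] [278.4 221.7] -0.43 [-5.6 -0.4 77. ]
[352 194  21  57 799] [362.6 221.5] 72.63 [-5.9 58.1 77. ]
```

The pointer is within about 0.5 mm of the mark, on the short side. Next is the dial.

move_arm(deltas=[[0,0,-30,0,0,0,50],[25,24,-30,0,0,0,50],[25,24,-20,0,0,0,50],[25,22,0,0,0,0,50],[0,0,0,0,0,0,50],[0,0,0,0,0,0,50]])

```text
clock: 35.55
tool_pos: [0.5212, -0.0754, 0.1695]
orientation: [0.377, 3.119, -0.001]
force: [0.3, 0.1, -0.7]
width: 0.547
grasp_force: 0.0
```

```bash
cat >> h.py <<'E'
def dial(f):
    d=grab('wrist',f); h=cv2.cvtColor(d['img'],cv2.COLOR_RGB2HSV); g=d['img']
    R=cv2.inRange(h,(172,90,60),(180,255,255))|cv2.inRange(h,(0,90,60),(8,255,255)); Y=cv2.inRange(h,(15,90,70),(35,255,255))
    for n,m,z in(('red',R,.077),('yel77',Y,.077),('yel106',Y,.106)):
        c,_=cv2.findContours(m,0,1)
        for k in c:
            t=np.array([T(onz(d,*q[0],z)) for q in k])
            if len(k)>3 and 70<t[:,1].mean()<155 and abs(t[:,0].mean())<70: 
                a=t[np.argmax(t[:,1])]; b=t[np.argmin(t[:,1])]; print(n,len(k),'ymax',a.round(1),'ymin',b.round(1),'mean',t.mean(0).round(1),'bbox px',cv2.boundingRect(k))
    return d
E
python3 - <<'E'
from h import *
s=status.observe(); print(T(s['tool_pos'])); d=dial('w17'); g=d['img'].astype(int)
# around y=108 line
for x in range(-40,40,3):
    row=[]
    for y in range(84,134,2):
        u,v=np.round(proj(d,W(x,y,77))).astype(int); q=g[v,u]; row.append('r' if q[0]>1.5*q[1] and q[0]>60 else 'y' if q[0]>1.35*q[2] and q[1]>1.3*q[2] else '%x'%(q.min()//16))
    print(x,''.join(row))
E
```

```text
[-74.58770553  67.99992107 169.51303795]
yel77 703 ymax [ 75.3 310.7  77. ] ymin [ 74.4 -51.2  77. ] mean [ 66.7 128.8  77. ] bbox px (165, 323, 347, 21)
yel77 13 ymax [-25.  113.6  77. ] ymin [-27.1 108.7  77. ] mean [-26.2 111.3  77. ] bbox px (321, 250, 6, 3)
yel106 703 ymax [ 54.2 287.4 106. ] ymin [ 53.3 -39.8 106. ] mean [ 46.4 122.9 106. ] bbox px (165, 323, 347, 21)
yel106 13 ymax [-36.5 109.2 106. ] ymin [-38.4 104.8 106. ] mean [-37.5 107.2 106. ] bbox px (321, 250, 6, 3)
-40 bbbbbbbbbbbbbb73332334344
-37 eeddeeeeeeeeee93222323444
-34 eea7ceeeedeeee93223323334
-31 eea7ceedcaa9ad93222232333
-28 ee97ceeeedddb8y3232323233
-25 ed97ceeedcbbcyyy222232223
-22 ed97ceeedbbcdda4323223232
-19 ee97ceeedddddda4322222222
-16 eec7ceeeda9adda3222223232
-13 eeb7ceeeecccdd93322222222
-10 dda69dddcaaacd93332223323
-7 4443344444444444333433333
-4 4444334443334333434333333
-1 3444434434434443343334333
2 4334444344443333343433344
5 4444443444444433344343343
8 4444444444444344343334333
11 4433334434444344334333433
14 4444444443443344443333333
17 4434444444433433333333333
20 3444343344333443333333333
23 5544555555555555543333333
26 bb86abbbbbbbbbbbb73222332
29 dd97cddddbabdddddd6222222
32 dd97cedddbbbdddddda322222
35 dd97cddddcbbddddddb522222
38 ddcbddddddddddddddd7222y2
```

move_arm(deltas=[[12,12,-40,0,0,0,80],[14,14,-40,0,0,0,80],[14,14,-30,0,0,0,80],[0,0,0,0,0,0,80],[0,0,0,0,0,0,80]])

```text
clock: 36.22
tool_pos: [0.4917, -0.0273, 0.2784]
orientation: [-0.378, -3.117, 0.001]
force: [-0.1, -0.0, -1.5]
width: 0.874
grasp_force: 0.0
```

```bash
python3 - <<'E'
from h import *
s=status.observe(); print(T(s['tool_pos'])); d=dial('w18'); g=d['img'].astype(int)
for x in np.arange(-42,40,2.):
    row=[]
    for y in np.arange(84,136,1.3):
        u,v=np.round(proj(d,W(x,y,77))).astype(int); q=g[v,u]; row.append('r' if q[0]>1.5*q[1] and q[0]>60 else 'y' if q[0]>1.35*q[2] and q[1]>1.3*q[2] else '%x'%(q.min()//16))
    print(x,''.join(row))
E
```

```text
[-114.76922618  107.60896967  278.3706355 ]
yel77 58 ymax [ -9.7 132.8  77. ] ymin [-26.7 108.8  77. ] mean [-20.6 122.9  77. ] bbox px (280, 245, 19, 19)
yel106 58 ymax [-22. 131. 106.] ymin [-37.8 108.7 106. ] mean [-32.2 121.9 106. ] bbox px (280, 245, 19, 19)
-42.0 8888888888888888888888888876555555555678
-40.0 aaaaaaaaaaaaaaaaaaaaaaaaaa97666666666799
-38.0 ccccccccccdccddcccccccdccca86666666679bc
-36.0 cdccbbbccdcddddccddddddccb976655566679cc
-34.0 cdcb989bcddccccccccccddcb9643333333469cc
-32.0 cccb878bccccbbaaabbbccdcb84yyyyyyyy358bc
-30.0 cccb878bcdcccbaaaaaaaaa985yyyyyyyyyyy7ac
-28.0 cccb878bccddccbbbaa9yyyyyyyyyyyyyyyyy8bc
-26.0 cccb878bccdcccbbaaayyyyyyyyyyyyyyyyyy8bc
-24.0 cdcb879bcddddccbbbcbayyyyyyyyyyyyyyyy8bc
-22.0 cccb878bccdcccbbbbccccccb8yyyyyyyyyyyybc
-20.0 cdcb878bcdddccbaabbcccdcb9yyyyyyyyyyyybc
-18.0 cdcb878bccccccbbbbccdcdcc9yyyyyyyyyyyyac
-16.0 cdcb878bcdccccbaaabccdcccbyyyyyyyyyyyyac
-14.0 cdcb878bccdddcbbbbcccdddcbyyyyyyyyyyyyaa
-12.0 ccca879bccccccbbbbcccccdcbyyyyyyyyyyyyya
-10.0 cccb878bccccccbbabbccccccb9yyyyyyyyyyyyb
-8.0 cccb878bccdccccbbbbcccccccbyyyyy
[... 361 characters left out ...]
3333333333
10.0 3333333333333333333333333333333333333333
12.0 3333333333333333333333333333333333333333
14.0 3333333333333333333333333333333333333333
16.0 3333333333333333333333333333333333333333
18.0 3333333333333333333333333333333333333333
20.0 3333333333333333333333333333333333333333
22.0 3333333333333333333333333333333333333333
24.0 3333333333333333333333333333333333333333
26.0 3333333333333333333333333333333333333333
28.0 3333333333333333333333333333333333333333
30.0 3333333333333333333333333333333333333333
32.0 3333333333333333333333333333333333333333
34.0 3333333333333333333333333333333333333333
36.0 3333333333333333333333333333333333333333
38.0 3333333333333333333333333333333333333333
```

move_arm(deltas=[[-20,0,0,0,0,0,80],[-28,0,0,0,0,0,80],[-10,0,0,0,0,0,80],[0,0,0,0,0,0,80],[0,0,0,0,0,0,80]])

```text
clock: 36.9
tool_pos: [0.5472, -0.0404, 0.2794]
orientation: [-0.377, -3.118, -0.0]
force: [-0.5, 0.6, -1.1]
width: 0.875
grasp_force: 0.0
```

```bash
python3 - <<'E'
from h import *
s=status.observe(); print(T(s['tool_pos'])); d=dial('w19'); g=d['img'].astype(int)
for x in np.arange(-36,46,1.5):
    row=[]
    for y in np.arange(84,136,1.3):
        u,v=np.round(proj(d,W(x,y,77))).astype(int); q=g[v,u]; row.append('r' if q[0]>1.4*q[1] and q[0]>60 else 'y' if q[0]>1.35*q[2] and q[1]>1.3*q[2] else '%x'%(q.min()//16))
    print(x,''.join(row))
E
```

```text
[-57.72157616 108.16586636 279.44895971]
red 37 ymax [ 16.9 108.2  77. ] ymin [18.3 87.2 77. ] mean [16.6 97.  77. ] bbox px (263, 235, 17, 8)
yel77 55 ymax [-14.4 132.7  77. ] ymin [-26.3 109.5  77. ] mean [-22.8 122.8  77. ] bbox px (280, 203, 19, 16)
yel106 55 ymax [-22.3 131.  106. ] ymin [-33.4 109.4 106. ] mean [-30.1 121.7 106. ] bbox px (280, 203, 19, 16)
-36.0 dddcbbbcdddddddddddddddddb97665556668acd
-34.5 ddcb989cddddddddddddddddd975544444557acd
-33.0 ddcb879bdddddccccdcdddddca543333333458bd
-31.5 ddcb879bddddcbaabbbbcdddca4yyyyyyyyy48bd
-30.0 ddcb979bddddcbaaaaaabcccb9yyyyyyyyyyy7bd
-28.5 dddb979bddddcbbbbbbaaaaa875yyyyyyyyyy7bd
-27.0 dddb979bdddddcccccbayyyyyyyyyyyyyyyyy8bc
-25.5 ddcb979bddddddbbaaayyyyyyyyyyyyyyyyyyybd
-24.0 ddcb979bddddddccbbcbbbbbb9yyyyyyyyyyyybd
-22.5 dddb979bddddddccccccccdccayyyyyyyyyyyybd
-21.0 dddb979bddddddcbbbccddddcayyyyyyyyyyyybd
-19.5 ddcb979bddddddcbbbccddddca8yyyyyyyyyyybd
-18.0 dddb879bddddddcccccddddddb9yyyyyyyyyyybd
-16.5 dddb979bddddddccbbcddddddcayyyyyyyyyyybd
-15.0 ddcb979bddddddcbbbbcddddddcyyyyyyyyyyybd
-13.5 cddb979bddddddcccccdddd
[... 1106 characters left out ...]
978bcddddd
24.0 ddc978bcdddddcbaaabcdddddddddc978bcddddd
25.5 ddc978bcddddddcbabbcdddddddddc978bcddddd
27.0 ddc978bdddddddcccbcddddddddddc978bcddddd
28.5 ddc978bcddddddcbabbcdddddddddc978bdddddd
30.0 ddc978bcdddddcbaaabcdddddddddc978bcddddd
31.5 ddc978bddddddccbbbbcdddddddddc978bcddddd
33.0 cdc978bddddddcbaaabcdddddddddc978bcddddd
34.5 cdc978bcdddddcbbbbbcdddddddddc978bcddddd
36.0 ddca89bdddddddcccccddddddddddca89bcddddd
37.5 ddcbaacddddddddddddddddddddddcbaacdddddd
39.0 dddccccdddddddddddddddddddddddccccdddddd
40.5 ccdccccdccdcccccdccdddcccccccccccccccccc
42.0 bbbbbbbcbbbbbbbbbbbbbbbbbbbbbbbbbbbbbbbb
43.5 8888888988899988999988899889899899999998
45.0 5665665666666666666666665666666666666666
```

The needle tip is at x = 16.6 and the tally tip at x = -26.1, so the tally has to go +42.8 mm. Moving to its post.

move_arm(deltas=[[-15,8,30,0,0,0,50],[-16,7.5,45,0,0,0,50],[0,0,50,0,0,0,50],[0,0,50,0,0,0,50],[0,0,35,0,0,0,50],[0,0,18,0,0,0,50],[0,0,0,0,0,0,50],[0,0,0,0,0,0,5],[0,0,0,0,0,0,5],[0,0,0,0,0,0,5],[0,0,0,0,0,0,5],[0,0,0,0,0,0,5]], newtons=10)

```text
clock: 38.45
tool_pos: [0.5823, -0.0318, 0.0523]
orientation: [0.378, 3.118, 0.003]
force: [1.0, 4.6, 2.2]
width: 0.152
grasp_force: 10.0
```

```bash
python3 - <<'E'
from h import *
s=status.observe(); print(T(s['tool_pos']),s['width']*91.2,s['grasp_force'],s['force'])
E
```

```text
[-25.66970454 124.87931398  52.30130995] 13.859288994471239 9.999917596578598 [0.96464708 4.55165092 2.22266577]
```

move_arm(deltas=[[-4,0,0,0,0,0,5],[-7,0,0,0,0,0,5],[-8,0,0,0,0,0,5],[-8,0,0,0,0,0,5],[-7,0,0,0,0,0,5],[-5,0,0,0,0,0,5],[-4,0,0,0,0,0,5],[0,0,0,0,0,0,5],[0,0,0,0,0,0,5]])

```text
clock: 39.58
tool_pos: [0.6251, -0.0425, 0.0524]
orientation: [0.377, 3.116, 0.002]
force: [1.3, 4.2, 3.7]
width: 0.153
grasp_force: 10.0
```

```bash
python3 - <<'E'
from h import *
s=status.observe(); print(T(s['tool_pos']),s['width']*91.2,s['grasp_force'],s['force'])
E
```

```text
[ 18.42926728 124.75700939  52.35286001] 13.972178364145012 10.000051483511925 [1.25334321 4.22984736 3.65676829]
```

move_arm(deltas=[[1.4,0,0,0,0,0,5],[0,0,0,0,0,0,5],[0,0,0,0,0,0,5]])

```text
clock: 39.95
tool_pos: [0.6237, -0.0422, 0.0523]
orientation: [0.377, 3.116, 0.002]
force: [2.1, 5.0, 4.2]
width: 0.15
grasp_force: 10.0
```

move_arm(deltas=[[0,0,0,0,0,0,50],[0,0,0,0,0,0,50],[0,0,0,0,0,0,50],[0,0,0,0,0,0,50],[0,0,-30,0,0,0,80],[0,0,-50,0,0,0,80],[25,-6,-50,0,0,0,80],[25,-6,-50,0,0,0,80],[25,-5,-47,0,0,0,80],[0,0,0,0,0,0,80],[0,0,0,0,0,0,80]])

```text
clock: 41.32
tool_pos: [0.5451, -0.0414, 0.2782]
orientation: [-0.377, -3.118, 0.0]
force: [-0.5, -0.7, -0.5]
width: 0.877
grasp_force: 0.0
```

```bash
python3 - <<'E'
from h import *
s=status.observe(); print(T(s['tool_pos'])); d=dial('w20'); g=d['img'].astype(int)
for x in np.arange(11,26,0.75):
    row=[]
    for y in np.arange(84,136,1.3):
        u,v=np.round(proj(d,W(x,y,77))).astype(int); q=g[v,u]; row.append('r' if q[0]>1.4*q[1] and q[0]>60 else 'y' if q[0]>1.35*q[2] and q[1]>1.3*q[2] else '%x'%(q.min()//16))
    print(x,''.join(row))
E
```

```text
[-59.56994348 106.71201841 278.1704999 ]
red 36 ymax [ 17.6 106.8  77. ] ymin [18.9 87.1 77. ] mean [16.  96.4 77. ] bbox px (264, 237, 16, 7)
yel77 59 ymax [ 25.9 133.1  77. ] ymin [ 14.8 109.4  77. ] mean [ 21.2 122.5  77. ] bbox px (281, 236, 19, 18)
yel106 59 ymax [ 14.9 131.2 106. ] ymin [  4.6 109.2 106. ] mean [ 10.6 121.4 106. ] bbox px (281, 236, 19, 18)
11.0 dcb8568bccdddcbaaabcddddca74yyyyyyyy469c
11.75 cb96rr7abbbccbaaabbcccccba7yyyyyyyyyy59b
12.5 cb96rr7abbbccbaaabbcccccba7yyyyyyyyyy59b
13.25 ca7rrrr8889aa98889aaa9aa986yyyyyyyyyy69c
14.0 ca7rrrr8889aa98889aaa9aa986yyyyyyyyyy69c
14.75 c9rrrrrrrrrrrrrrrrr7yyyyyyyyyyyyyyyyy7ac
15.5 c9rrrrrrrrrrrrrrrrrryyyyyyyyyyyyyyyyy7bc
16.25 c9rrrrrrrrrrrrrrrrrryyyyyyyyyyyyyyyyy7bc
17.0 carrrrrr9999rrrrrrryyyyyyyyyyyyyyyyyy7ac
17.75 carrrrrr9999rrrrrrryyyyyyyyyyyyyyyyyy7ac
18.5 cbrrrrrabccba9999989aabba9yyyyyyyyyyyyac
19.25 cbrrrrrabccba9999989aabba9yyyyyyyyyyyyac
20.0 ccarrr9bcdccbbbaaaabbcccca7yyyyyyyyyyy9b
20.75 ccarrr9bcdccbbbaaaabbcccca7yyyyyyyyyyy9b
21.5 ddb978acdddcccbbbbbccdddca7yyyyyyyyyyyyb
22.25 ddb978acdddcccbbbbbccdddca7yyyyyyyyyyyyb
23.0 ddc977acddddccbaaabcddddcbyyyyyyyyyyyyyb
23.75 ddc977acddddccbaaabcddddcbyyyyyyyyyyyyyb
24.5 ddc978acddddcbaaaabcddddcb8yyyyyyyyyyyyb
25.25 ddc978acddddccbbbbbcdddddc9yyyyyyyyyyyyb
```

The needle and tally tips occupy the same rows and the arm is clear of everything. Handing in.

```bash
python3 -c "
from h import *
print(workorder.sign_off())"
```

```text
the job is handed in; nothing more can be done
None
```

The job is handed in at about 41 s: the red spring lies on the tester's bed, the pointer stands about 0.5 mm short of the red mark, and the tally agrees with the needle to within about 1 mm.

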